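# Stow the coupling pin in its carrying rack

## Task

Pick up the long steel coupling pin that stands on its collar (not the short one), park it on the angled block with its collar down on the ledge and let go, then take it anew by the side of its shank. Lay it level in the two V rests of the rack with its collar in the gap at the collar end, let go of it, and then swing the rack's keeper arm by its knob across the pin until it drops fully home in its low notch. Leave the other things on the bench where they are.

Things in the scene. Friction and masses are not known exactly. Their poses are not given: they have to be found in the camera images.
- pin: The long coupling pin, bare hollow steel, 0.25 to 0.4 kg: a round collar 50 mm across and 14 mm thick, then a plain round shank 26 mm across; 170 mm long overall. It starts standing upright on its collar. Origin: centre of the collar's flat end face; own z axis runs along the pin to the free end of the shank. Centre of mass about 71 mm from the origin.
- pin_end (a point): Centre of the free end face of the pin's shank, opposite the collar.
- block: The angled block, a fixed dark steel stand, base 110 (x) by 200 (y) mm, 170 mm tall. Its plate slopes at 45 degrees, low on its +y side. The parked pin lies in two V rests, collar at the low end against a square ledge; from collar to free end it runs along (0, -0.707, 0.707) in the block's axes, and the slope looks to (0, 0.707, 0.707). Origin: centre of the base's underside, on the bench.
- block_seat (a point): Where the centre of the collar's end face lies when the pin is parked: on the ledge's face, 48 mm above the bench. Axes as the block's. The ledge rises 22 mm above the pin's axis (square to the slope); the plate lies 32 mm below the axis.
- block_top (a point): Where the free end of the shank lies when the pin is parked, 168 mm above the bench. Along the pin from block_seat the V rests cover 32 to 46 and 100 to 114 mm; the shank is free for fingers between them and beyond 114 mm. Each is a 90 degree V, 55 mm wide at its mouth, 9 mm higher than the pin's axis.
- rack: The carrying rack, fixed: a wooden base 220 (x) by 230 (y) by 12 mm with two aluminium V rests (as on the block) that carry the pin level along the rack's y, its axis 75 mm above the bench, collar at the +y end. The collar (14 mm) hangs in a 24 mm gap between the first rest and an end cheek, 5 mm of play either way. Origin: on the bench, under the middle of a stowed pin.
- rack_head (a point): Nominal place of the centre of the collar's end face for the stowed pin. Axes as the rack's.
- rack_end (a point): Nominal place of the free end of the shank for the stowed pin, 170 mm from rack_head towards the rack's -y. The V rests cover 19 to 33 and 110 to 124 mm from rack_head.
- keeper_hinge (a point): On the keeper's upright pivot axis, at the arm's height (about 100 mm above the bench): 100 mm to the rack's +x of the pin's axis and 10 mm to the rack's +y of the rack's origin.
- keeper (a joint): Turn of the keeper arm about its upright pivot, rad. 0: arm points to the rack's -y (open); it grows clockwise seen from above; 1.57: arm points to the rack's -x, across the stowed pin, in the low notch (end stop). It first climbs 6 mm on the cam (top near 1.0), then falls 12 mm into the notch. Sprung down with about 8 N; 1 to 2 N at the knob turn it. Starts between 0 and 0.25.
- keeper_knob (a point): Inside the upright round black knob (22 mm across, 45 mm tall above the arm), 140 mm from the pivot axis; this point lies on the knob's axis 20 mm below its top and rides up and down with the arm. The arm is a flat bar 18 mm wide, 10 mm thick, 155 mm long.
- stub_pin: Bystander: a similar but shorter steel pin, 95 mm tall, standing on its collar.
- spray_can: Bystander: a standing plain can, 54 mm across, 115 mm tall.
- tape_roll: Bystander: a white tape roll lying flat, 90 mm across, 25 mm tall.
- spanner: Bystander: a spanner lying flat, 190 mm long.
- impact_socket: Bystander: a dark socket standing, 40 mm across, 75 mm tall.
- carton: Bystander: a small carton, 90 x 60 x 50 mm.
- screwdriver: Bystander: a screwdriver lying flat, 210 mm long.

How it is judged:
By the outcome, as a careful person would: the job done as asked, in the order asked, and still so for the second after the job is handed in, with the robot touching nothing.
It also fails if it takes over 67 s, if anything falls off the work surface, if the arm or the gripper's body presses on something with over 40 N, if the wrist force passes 120 N, or if a joint passes its speed limit or range.

## Robot

A 6-joint arm with a two-finger parallel gripper is mounted at the origin on the work surface. World frame = base frame: x ahead of the robot, y to its left, z up, the work surface at z = 0. Lengths are in m, angles in rad, forces in N, time in s.
With the tool pointing down it reaches from about 0.35 to 0.975 m from the base axis. Payload 4.9 kg.
Tool frame: the origin (TCP) lies at the very end of the fingers, on their centre line; the grasp point (between the pads) lies behind it (manip.grip_depth is the z of the grasp point in the tool frame, in m); z points along the fingers, y is the direction in which the jaws open and shut (so a half turn about z gives the same grasp; the last joint's range is limited). The gripper opens to 85 mm and grips with 20 to 120 N. Pads are 22 mm wide; open, the fingers measure 114 mm over their backs; the gripper's body (76 mm by 85 mm) begins 54 mm behind the grasp point. The pads swing forward as they close: fully open they stand 13 mm farther back than shut.
Start: joints at [-1.445, 0.053, 1.613, -0, 1.476, -0.119], TCP at [0.151, -0.606, 0.231] pointing down, gripper open.
Joint ranges: [-3.01, 3.01], [-1.01, 2.22], [0.06, 2.58], [-1.02, 4.17], [0.09, 2.62], [-3.14, 3.14]. Speed limits (rad/s): [2.57, 2.57, 3.14, 3.14, 3.14, 3.14].

## Interface

Orientations are given as a unit quaternion [w, x, y, z].
In Python, from plant import state, optics, manip, silhouettes, place_of gives the robot as it stands. The module is installed in compiled form; this text tells all that it offers.
- The arm moves only by the tool jog_arm, never from a script. Its argument "increments" is a list of rows, each an object with "slide": the shift along the tool's x, y, z in mm, a list of three; "rotation": the turn, a rotation vector about the tool's x, y, z in degrees, a list of three. A call has 1 to 20 rows; each row shifts and turns the commanded pose from where the row before left it, along the tool's axes as they then stand; what a row does not reach is not made up. A row lasts 1/12 s, in which the tool goes at most 41.7 mm and 7.16 degrees, less where a joint would pass 70% of its speed; a pose out of reach is approached as far as the arm can. A call with a gripper value outside its range is refused whole. "fingers" is the opening, from 0 (shut) to 1 (fully open), set as the call begins (left out, the last holds). The fingers move at their own pace and stop on an object; the grip force is fixed at half the most. Time passes only in rows, so rows that do not move let the fingers close. It gives the time, the measured TCP pose, the force and the opening at its end, in the units of the state.
- state(): the state, without advancing time (a new reading comes with each control period).
- optics.grab_frame(name): name is "side" or "top" or "wrist"; returns a dict with "frame" (420x560x3 uint8, blue, green, red), "camera_matrix" (3x3 intrinsics, pixels), "R" (3x3) and "t" (3): a world point X has camera coordinates R X + t. Camera axes: x right, y down, z forward; pixel columns grow to the right and rows downward; lengths in m; the calibration is good to about 2 mm. A picture is of the moment at which its call begins. There is no depth.
- manip.job_done(): hands the job in, once; it reports no verdict.
Trained networks look in the newest picture that a camera, given by its name, has taken for a name from the list of things; names that differ only in an ending like _2 or _b are one class to them, and where a whole thing is asked for, a point or a joint stands for the part that bears it (a point fixed in the world has none). Each returns a list of dicts, best first, with "score" (0 to 1); they miss things now and then, are a little off and sometimes report something else, mostly with a low value. They report only what shows in the picture. A call takes as long as a camera call.
- silhouettes(thing, camera): "mask" (420x560 bool, what is visible of it) and "bbox" ([left, top, right, bottom] in pixels, round what is visible of it).
- place_of(thing, camera): "uv" ([column, row] in pixels: a listed point, or the origin of a listed thing).
The state is a dict: "time": time; "joint_pos": joint angles; "joint_vel": joint speeds; "joint_efforts": joint torques, N m; "tool_pos": TCP position; "tool_rot": TCP orientation; "contact_force": force on the tool from outside, world axes, zero at the start; "ft_torque": the same for the moment, N m; "gripper_width": opening from 0.0 (shut) to 1.0 (fully open).
Only numpy, scipy, OpenCV 4.12 (cv2) and the standard library are available. Lean on these libraries where they do the work, as an engineer would, in place of code of your own. Each camera call takes 0.05 s, during which the arm holds its last target.

## Working session

There is one attempt and no reset: what is moved stays moved. The work goes in short steps, Python scripts to look and compute and a tool call to move; the robot and the scene stay as the last step left them, time stands still between calls to the robot, and variables do not carry over. Pictures are saved under pics/ and viewed, and the job is handed in when it is done.

Besides the shell and the picture viewer there is one more tool, called as name(argument=value, ...), one argument or row to a line, values as JSON. jog_arm: Moves the arm, as the interface text tells. Its arguments: {"type":"object","properties":{"increments":{"type":"array","items":{"type":"object","properties":{"slide":{"type":"array","items":{"type":"number"}},"rotation":{"type":"array","items":{"type":"number"}}}}},"fingers":{"type":"number"}},"required":["increments"]}

```bash
mkdir -p pics; ls; python3 - <<'E'
from plant import state, optics, manip, silhouettes, place_of
import cv2
print(state()); print(manip.grip_depth, dir(manip))
for c in ["side","top","wrist"]:
    f=optics.grab_frame(c); cv2.imwrite(f"pics/a_{c}.png",f["frame"]); print(c,f["camera_matrix"].tolist(),f["R"].tolist(),f["t"].tolist())
print(state()["time"])
E
```

```text
pics
{'time': 0.0, 'joint_pos': array([-1.44497633e+00,  5.33264324e-02,  1.61430886e+00, -9.63979807e-06,
        1.47598834e+00, -1.18992342e-01]), 'joint_vel': array([ 0.00012438,  0.00058308,  0.00063637,  0.00132128, -0.0003917 ,
       -0.00072714]), 'joint_efforts': array([ 4.84518150e-04, -3.93687236e+01, -3.70177674e+01,  1.75845565e-05,
        7.17350253e-03, -1.05603453e-05]), 'tool_pos': array([ 0.15140719, -0.60573789,  0.230073  ]), 'tool_rot': array([-1.01546423e-03,  9.92517146e-01,  1.22101117e-01, -8.26444615e-06]), 'contact_force': array([-0.7732946,  0.5992475, -0.3570589]), 'ft_torque': array([ 0.00779533, -0.00675667, -0.02213138]), 'gripper_width': 0.9944826295271725}
-0.0187 ['IKError', '__class__', '__delattr__', '__dict__', '__dir__', '__doc__', '__eq__', '__format__', '__ge__', '__getattribute__', '__getstate__', '__gt__', '__hash__', '__init__', '__init_subclass__', '__le__', '__lt__', '__module__', '__ne__', '__new__', '__reduce__', '__reduce_ex__', '__repr__', '__setattr__', '__sizeof__', '__str__', '__subclasshook__', '__weakref__', 'grip_depth', 'job_
[... 436 characters left out ...]
02.98033524604165, 209.440641860146], [0.0, 0.0, 1.0]] [[-0.02383231301855386, -0.9995860346026988, -0.01611770093524497], [-0.9924735012498388, 0.025593712774053284, -0.1197552135955901], [0.12011815088932988, 0.01314234734328649, -0.992672608936721]] [0.019913736166079825, 0.5790584701255339, 1.080014706338381]
wrist [[306.2293133995064, 0.0, 280.71111230987265], [0.0, 306.2293133995064, 211.27062002994754], [0.0, 0.0, 1.0]] [[0.24191731430718172, -0.9702915225997856, -0.003220901953225393], [-0.9336830450134852, -0.23369064298909487, 0.2713386349816259], [-0.26403027192492307, -0.06263421229915425, -0.9624785561023778]] [-0.6226791969318412, -0.03535709266149456, 0.37948920720750373]
0.15
```

View pics/a_side.png

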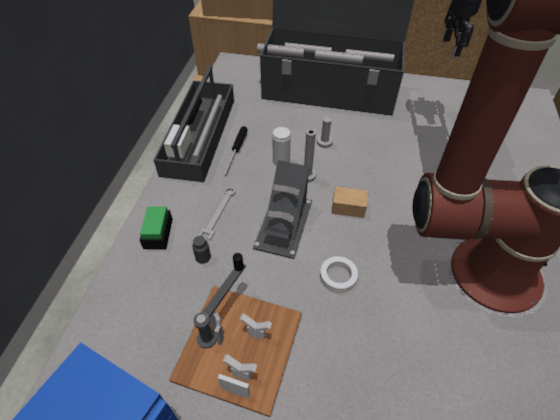

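View pics/a_top.png

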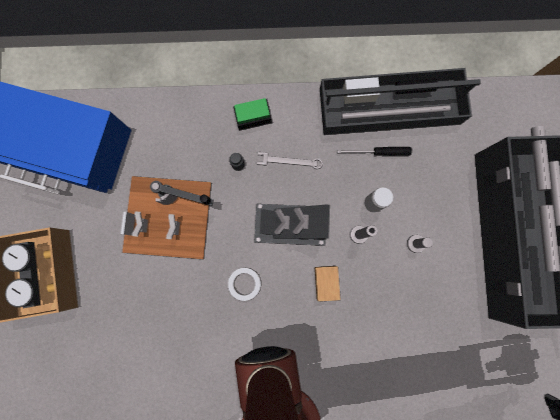

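View pics/a_wrist.png

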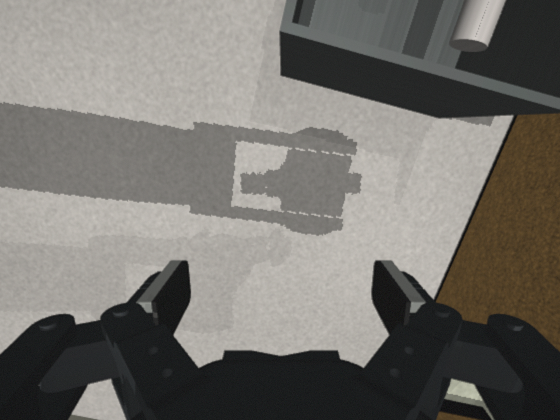

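```bash
python3 - <<'E'
from plant import state, optics, manip, silhouettes, place_of
import numpy as np
cams={c:optics.grab_frame(c) for c in ["side","top"]}
def P(c): f=cams[c]; return f["camera_matrix"]@np.c_[f["R"],f["t"]]
for n in ["pin","pin_end","block","block_seat","block_top","rack","rack_head","rack_end","keeper_hinge","keeper_knob","stub_pin","spray_can","tape_roll","impact_socket","carton","spanner","screwdriver"]:
    r={}
    for c in cams:
        l=place_of(n,c); r[c]=l
        print(n,c,[(np.round(d["uv"],1).tolist(),round(float(d["score"]),2)) for d in l[:3]],end=" ")
    if r["side"] and r["top"]:
        A=[]
        for c in cams:
            u,v=r[c][0]["uv"]; p=P(c); A+=[u*p[2]-p[0],v*p[2]-p[1]]
        A=np.array(A); X=np.linalg.lstsq(A[:,:3],-A[:,3],rcond=None)[0]
        e=[np.linalg.norm((lambda q:q[:2]/q[2])(P(c)@np.r_[X,1])-r[c][0]["uv"]) for c in cams]
        print(np.round(X,4),np.round(e,1))
    else: print()
print(state()["time"])
E
```

```text
pin side [([304.3, 175.8], 0.9)] pin top [([356.1, 234.6], 0.8)] [ 0.5105 -0.2252  0.0049] [1.4 1.7]
pin_end side [([311.3, 130.5], 0.94)] pin_end top [([371.6, 229.5], 0.73), ([375.0, 198.7], 0.54), ([238.4, 163.5], 0.23)] [ 0.5068 -0.231   0.1736] [0.5 0.6]
block side [([280.3, 224.1], 0.57)] block top [([286.8, 224.0], 0.84), ([239.3, 164.3], 0.28)] [ 0.5441 -0.0312  0.0088] [1.3 1.4]
block_seat side [([277.9, 234.1], 0.89), ([237.0, 374.9], 0.73), ([280.6, 159.1], 0.6)] block_seat top [([271.2, 223.4], 0.97), ([125.0, 223.5], 0.45)] [0.5436 0.0123 0.0224] [0.6 0.6]
block_top side [([290.8, 161.0], 0.83), ([238.3, 261.4], 0.52)] block_top top [([318.0, 220.4], 0.75)] [ 0.5352 -0.1032  0.1757] [0.8 0.9]
rack side [([250.9, 350.4], 0.69), ([340.7, 279.0], 0.22)] rack top [([167.1, 227.7], 0.79)] [ 0.5413  0.3116 -0.0064] [0.8 0.6]
rack_head side [([238.7, 376.2], 0.79)] rack_head top [([128.4, 221.8], 0.96)] [0.5472 0.3938 0.0703] [2.1 1.7]
rack_end side [] rack_end top [([193.9, 228.5], 0.98)] 
keeper_hinge side [([201.6, 321.3], 0.72)] keeper_hinge top [([153.7, 185.0], 0.9)] [0.6
[... 190 characters left out ...]
] [ 0.4797 -0.3855  0.002 ] [0.3 0.4]
spray_can side [([280.1, 157.7], 0.75)] spray_can top [([372.6, 199.0], 0.62)] [ 0.6008 -0.2745  0.0162] [0.9 1.1]
tape_roll side [([341.2, 275.5], 0.59)] tape_roll top [] 
impact_socket side [([201.0, 258.7], 0.71)] impact_socket top [([238.6, 164.4], 0.59)] [ 0.724   0.1047 -0.0121] [1.2 1.2]
carton side [([345.6, 208.7], 0.9)] carton top [([326.4, 282.2], 0.62)] [ 0.3784 -0.1388 -0.0121] [1.2 1.3]
spanner side [([217.4, 213.0], 0.63), ([236.7, 376.9], 0.31)] spanner top [([288.9, 161.5], 0.79)] [ 0.7254 -0.0427 -0.004 ] [0.7 0.8]
screwdriver side [([234.2, 155.5], 0.81)] screwdriver top [([375.6, 152.4], 0.85)] [ 0.7517 -0.3013 -0.0296] [0.5 0.6]
1.95
```

```bash
cat > h.py <<'E'
import numpy as np, cv2, pickle, os
from scipy.spatial.transform import Rotation as R
def P(f): return f["camera_matrix"]@np.c_[f["R"],f["t"]]
def proj(f,X):
    q=np.atleast_2d(X)@f["R"].T+f["t"]; q=q@f["camera_matrix"].T; return q[:,:2]/q[:,2:]
def onz(f,uv,z):
    d=f["R"].T@np.linalg.solve(f["camera_matrix"],[uv[0],uv[1],1]); c=-f["R"].T@f["t"]
    return c+d*(z-c[2])/d[2]
def save(f,n): pickle.dump(f,open(n,"wb"))
def load(n): return pickle.load(open(n,"rb"))
E
python3 - <<'E'
from plant import *
from plant import optics
from h import *
for c in ["side","top"]:
    f=optics.grab_frame(c); save(f,f"{c}0.pkl"); im=f["frame"]
    boxes={"side":{"block":(240,120,340,260),"rack":(170,240,310,410)},"top":{"block":(245,180,385,260),"rack":(110,165,220,270)}}[c]
    for n,(a,b,cc,d) in boxes.items():
        s=min(800/(cc-a),600/(d-b)); s=int(s)
        cv2.imwrite(f"pics/b_{c}_{n}.png",cv2.resize(im[b:d,a:cc],None,fx=s,fy=s,interpolation=cv2.INTER_CUBIC)); print(c,n,s)
E
```

```text
side block 4
side rack 3
top block 5
top rack 5
```

View pics/b_side_block.png

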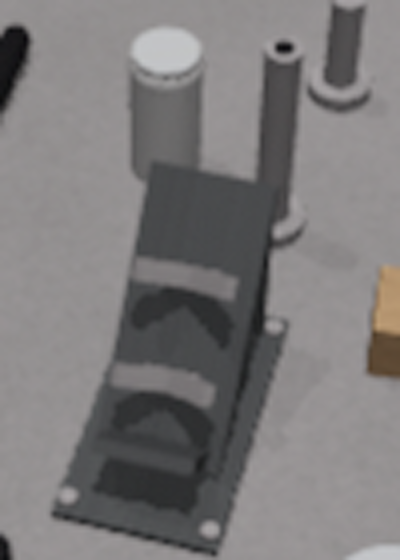

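View pics/b_top_block.png

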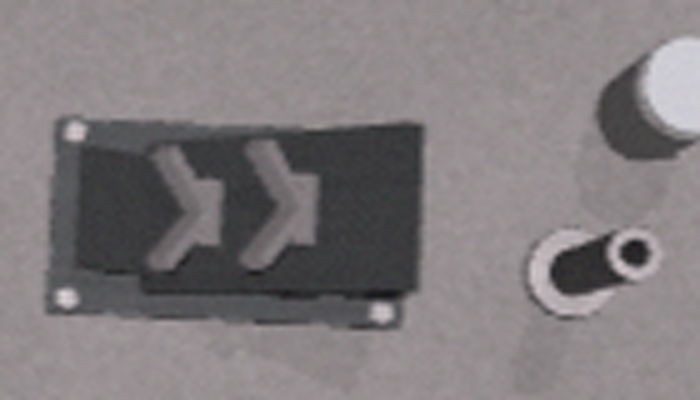

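View pics/b_side_rack.png

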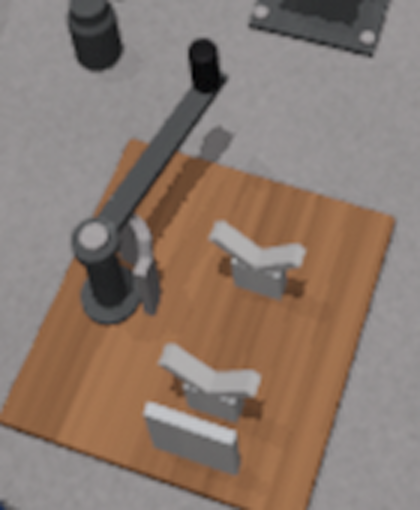

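View pics/b_top_rack.png

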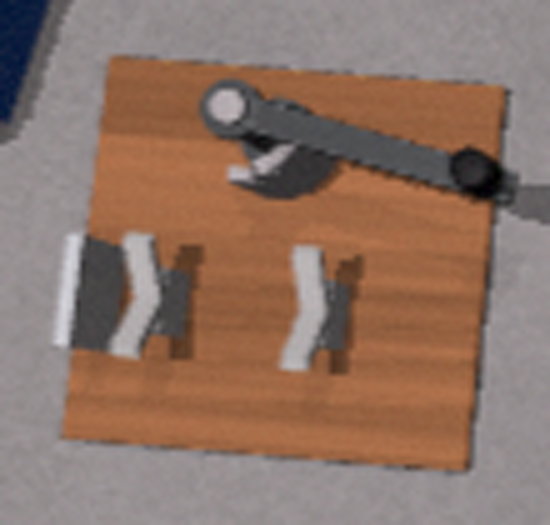

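```bash
python3 - <<'E'
from h import *
t=load("top0.pkl"); s=load("side0.pkl")
print("rack top"); 
for uv in [(132,176.4),(211.6,182.6),(203.6,259),(122.6,252.4)]: print(np.round(onz(t,uv,.012),4))
print("side")
for uv in [(171,380),(214.3,287.3),(301.7,311.7),(272.7,410)]: print(np.round(onz(s,uv,.012),4))
print("block z0/z8 top")
for uv in [(256.4,204),(254.4,242.4),(325.4,245.6)]: print(np.round(onz(t,uv,0.0),4),np.round(onz(t,uv,0.01),4))
print("side")
for uv in [(253.2,248.7),(293.7,258.2),(311.7,200)]: print(np.round(onz(s,uv,.0),4),np.round(onz(s,uv,.01),4))
E
```

```text
rack top
[0.688  0.4085 0.012 ]
[0.6638 0.1797 0.012 ]
[0.4479 0.2033 0.012 ]
[0.4717 0.431  0.012 ]
side
[0.6856 0.4121 0.012 ]
[0.6625 0.189  0.012 ]
[0.4491 0.2077 0.012 ]
[0.4697 0.4246 0.012 ]
block z0/z8 top
[0.6005 0.0536 0.    ] [0.5992 0.053  0.01  ]
[0.4911 0.0613 0.    ] [0.4907 0.0607 0.01  ]
[ 0.4772 -0.1387  0.    ] [ 0.4769 -0.1376  0.01  ]
side
[0.6011 0.0549 0.    ] [0.5991 0.0615 0.01  ]
[0.4939 0.0618 0.    ] [0.493  0.0683 0.01  ]
[ 0.4792 -0.1403  0.    ] [ 0.4785 -0.1316  0.01  ]
```

```bash
cat >> h.py <<'E'
def yawR(a): return np.array([[np.cos(a),-np.sin(a),0],[np.sin(a),np.cos(a),0],[0,0,1]])
def vmodel(u0,u1):  # V in local frame: w across, n height above axis, u along
    out=[]
    for u in (u0,u1): out.append([(-27.4,u,9),(0,u,-18.4),(27.4,u,9)])
    for w,n in ((-27.4,9),(0,-18.4),(27.4,9)): out.append([(w,u0,n),(w,u1,n)])
    return [np.array(o)/1e3 for o in out]
E
python3 - <<'E'
from h import *
t=load("top0.pkl"); s=load("side0.pkl")
B=np.array([.5395,-.0426,0]); Rb=yawR(-.07)
for f,a,b in ((t,(271.2,223.4),(318,220.4)),(s,(277.9,234.1),(290.8,161))):
    for uv,z in ((a,.048),(b,.168)): print("block seat/top local",np.round(Rb.T@(onz(f,uv,z)-B),4))
Rr=yawR(-.103)
for n,f,uv,z in (("rack",t,(167.1,227.7),0),("rack",s,(250.9,350.4),0),("head",t,(128.4,221.8),.075),("head",s,(238.7,376.2),.075),("end",t,(193.9,228.5),.075),("hinge",t,(153.7,185),.1),("hinge",s,(201.6,321.3),.1)):
    X=onz(f,uv,z); off=np.array({"rack":[0,0,0],"head":[0,.085,0],"end":[0,-.085,0],"hinge":[.1,.01,0]}[n]); print(n,np.round(X-Rr@off,4))
for n,f,uv,z in (("pin",t,(356.1,234.6),0),("pin",s,(304.3,175.8),0),("end",t,(371.6,229.5),.17),("end",s,(311.3,130.5),.17)): print(n,np.round(onz(f,uv,z),4))
print(onz(s,(238.5,262.4),.12))
# V corners top view
print("V corners top, z=.084")
for n,uv,l in (("r1+x",(125,235),(.0274,.066)),("r1+x",(152,235),(.0274,.052)),("r1-x",(112,355),(-.0274,.066)),("r1-x",(138,357),(-.0274,.052)),("r2",(295,247),(.0274,-.025)),("r2",(320,247),(.0274,-.039)),("r2",(282,370),(-.0274,-.025)),("r2",(307,370),(-.0274,-.039))):
    X=onz(t,(uv[0]/5+110-.4,uv[1]/5+165-.4),.084); print(n,np.round(X-Rr@np.array([*l,0]),4))
E
```

```text
block seat/top local [-0.0036  0.0541  0.048 ]
block seat/top local [-0.0014 -0.0618  0.168 ]
block seat/top local [-0.0032  0.0733  0.048 ]
block seat/top local [ 0.0037 -0.0684  0.168 ]
rack [0.539  0.3096 0.    ]
rack [0.5421 0.314  0.    ]
head [0.5425 0.3081 0.075 ]
head [0.5336 0.3106 0.075 ]
end [0.5377 0.3016 0.075 ]
hinge [0.544  0.3184 0.1   ]
hinge [0.5399 0.3139 0.1   ]
pin [ 0.506  -0.2264  0.    ]
pin [ 0.5153 -0.2299  0.    ]
end [ 0.5083 -0.2318  0.17  ]
end [ 0.506  -0.2353  0.17  ]
[0.59939107 0.17492044 0.12      ]
V corners top, z=.084
r1+x [0.5431 0.3103 0.084 ]
r1+x [0.5442 0.3099 0.084 ]
r1-x [0.534  0.3105 0.084 ]
r1-x [0.5341 0.3106 0.084 ]
r2 [0.5437 0.3101 0.084 ]
r2 [0.5448 0.3107 0.084 ]
r2 [0.5332 0.3109 0.084 ]
r2 [0.5344 0.3116 0.084 ]
```

```bash
cat > ov.py <<'E'
from h import *
import sys
B=np.array([.5395,-.0426,0]); Rb=yawR(-.07)
K=np.array([.539,.3105,0]); Rr=yawR(-.103)
def slope(ys): # columns: w->x, u->(0,-s,s), n->(0,s,s)
    s=.70711; return np.array([[1,0,0],[0,-s,s],[0,s,s]]).T, np.array([0,ys,.048])
def draw(f,box,sc,lines):
    a,b,c,d=box; im=cv2.resize(f["frame"][b:d,a:c],None,fx=sc,fy=sc,interpolation=cv2.INTER_CUBIC)
    for L,col in lines:
        p=(proj(f,L)-[a,b]+.5)*sc
        cv2.polylines(im,[np.int32(np.round(p))],False,col,1)
    return im
def blocklines(ys):
    M,o=slope(ys); L=[]
    for u in ((.032*1e3,46),(100,114)):
        for v in vmodel(*u): L.append(((v@M.T+o)@Rb.T+B,(0,255,255)))
    led=np.array([(-.02,0,.022),(.02,0,.022)]); L.append(((led@M.T+o)@Rb.T+B,(0,0,255)))
    ax=np.array([(0,0,0),(0,.17,0)]); L.append(((ax@M.T+o)@Rb.T+B,(0,255,0)))
    base=np.array([(-.055,-.1,0),(.055,-.1,0),(.055,.1,0),(-.055,.1,0),(-.055,-.1,0)]); L.append((base@Rb.T+B,(255,0,0)))
    return L
def racklines():
    L=[]
    for u in ((66,52),(-25,-39)):
        for v in vmodel(*u): L.append(((v+[0,0,.075])@Rr.T+K,(0,255,255)))
    L.append((np.array([(0,.085,.075),(0,-.085,.075)])@Rr.T+K,(0,255,0)))
    L.append((np.array([(.1,.01,.012),(.1,.01,.1)])@Rr.T+K,(0,0,255)))
    return L
E
python3 - <<'E'
from ov import *
t=load("top0.pkl"); s=load("side0.pkl")
ims=[]
for ys in (.053,.061):
  cv2.imwrite(f"pics/c_{int(ys*1e3)}.png",np.hstack([draw(t,(250,195,330,250),6,blocklines(ys)),cv2.copyMakeBorder(draw(s,(245,155,320,265),3,blocklines(ys)),0,0,0,0,0)[:330]]))
cv2.imwrite("pics/c_rack.png",np.hstack([draw(t,(115,170,215,265),4,racklines()),draw(s,(170,260,310,410),3,racklines())[:380]]))
E
```

```text
(no output)
```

View pics/c_53.png

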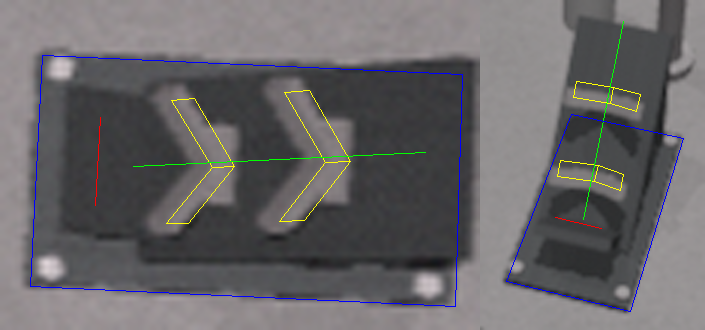

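View pics/c_61.png

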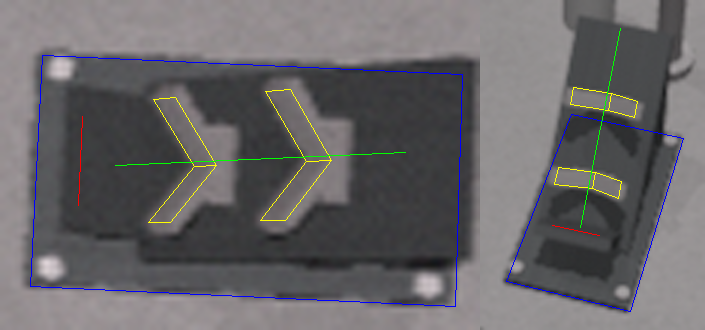

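View pics/c_rack.png

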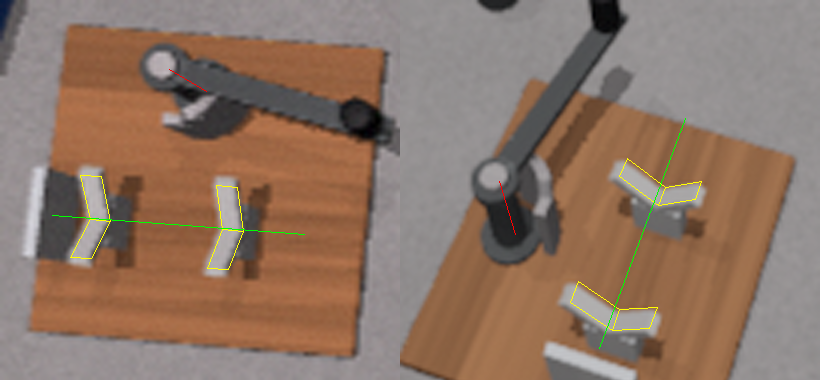

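```bash
python3 - <<'E'
from ov import *
t=load("top0.pkl"); s=load("side0.pkl")
for uv in ((472/6+249.5,60/6+194.5),(468/6+249.5,260/6+194.5)): print(Rb.T@(onz(t,uv,.17)-B))
for uv in ((240+152/4,120+163/4),(240+280/4,120+183/4)): print(Rb.T@(onz(s,uv,.17)-B))
for ys in (.057,.060):
  cv2.imwrite(f"pics/d_{int(ys*1e3)}.png",draw(s,(255,155,320,250),6,blocklines(ys)))
  cv2.imwrite(f"pics/dt_{int(ys*1e3)}.png",draw(t,(255,200,325,245),8,blocklines(ys)))
E
cd pics; python3 -c "
import cv2,numpy as np
for k in (57,60):
    a=cv2.imread(f'd_{k}.png');b=cv2.imread(f'dt_{k}.png')
    a=a[:b.shape[0]] if a.shape[0]>b.shape[0] else a
    globals()[f'x{k}']=a
    cv2.imwrite(f'dt{k}.png',b)
h=np.hstack([x57,x60]);cv2.imwrite('ds.png',h[:600,:800])
"
```

```text
[ 0.03820355 -0.08494822  0.17      ]
[-0.04265782 -0.08576314  0.17      ]
[ 0.03414697 -0.05852182  0.17      ]
[-0.04662107 -0.06314026  0.17      ]
```

View pics/ds.png

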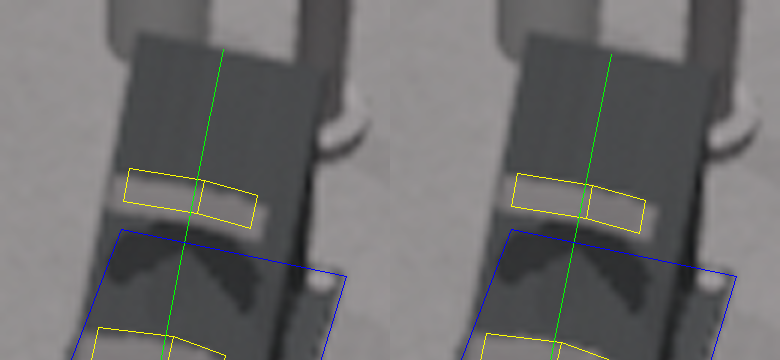

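View pics/dt60.png

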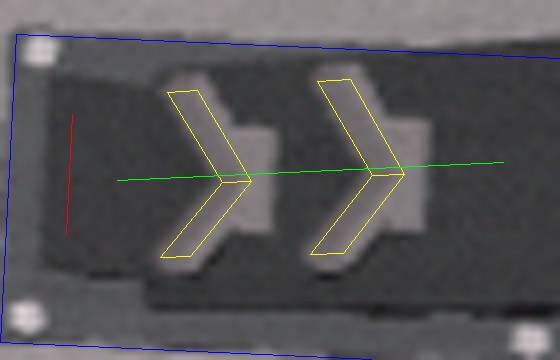

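View pics/dt57.png

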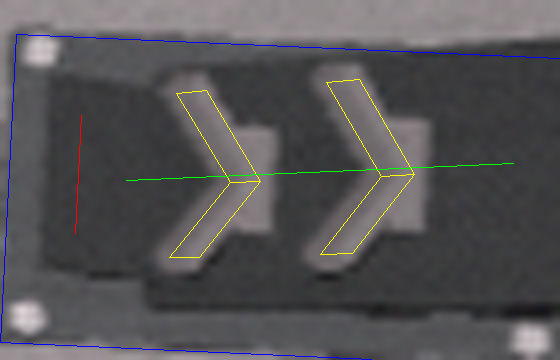

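```bash
cat >> h.py <<'E'
def tri(obs):
    A=[]
    for f,uv in obs:
        p=P(f); A+=[uv[0]*p[2]-p[0],uv[1]*p[2]-p[1]]
    A=np.array(A); return np.linalg.lstsq(A[:,:3],-A[:,3],rcond=None)[0]
def quat(q): return R.from_quat([q[1],q[2],q[3],q[0]])
def plan(st,pos,rot):
    """rotation vec (deg, tool) and slide (mm, in current tool axes and in target tool axes)"""
    R0=quat(st["tool_rot"]); d=(np.array(pos)-st["tool_pos"])*1e3
    print("t",round(st["time"],2),"pos",np.round(st["tool_pos"],4),"slide cur",np.round(R0.inv().apply(d),1),"slide after",np.round(rot.inv().apply(d),1),"rotvec",np.round((R0.inv()*rot).as_rotvec(degrees=True),2),"F",np.round(st["contact_force"],1),"w",round(st["gripper_width"],3))
def frame(x,z):
    x=np.array(x,float);z=np.array(z,float);x/=np.linalg.norm(x);z/=np.linalg.norm(z);y=np.cross(z,x);return R.from_matrix(np.c_[x,y,z])
E
python3 - <<'E'
from ov import *
from plant import state
t=load("top0.pkl"); s=load("side0.pkl")
print("pin end tri",tri([(t,(371.5,230.2)),(s,(310.9,131.7))]), onz(t,(371.5,230.2),.17),onz(s,(310.9,131.7),.17))
print("collar top", onz(t,(358.8,233.9),.014))
for a,b in (((472,60),(152,163)),((468,260),(280,183))):
    X=tri([(t,(a[0]/6+249.5,a[1]/6+194.5)),(s,(b[0]/4+239.5,b[1]/4+119.5))]); print("plate top corner",Rb.T@(X-B))
# wrist cam in tool frame
Rc=np.array([[0.24191731430718172, -0.9702915225997856, -0.003220901953225393], [-0.9336830450134852, -0.23369064298909487, 0.2713386349816259], [-0.26403027192492307, -0.06263421229915425, -0.9624785561023778]]);tc=np.array([-0.6226791969318412, -0.03535709266149456, 0.37948920720750373])
st=state(); R0=quat(st["tool_rot"])
print("cam in tool",R0.inv().apply(-Rc.T@tc-st["tool_pos"]), "view dir",R0.inv().apply(Rc[2]))
X=onz(s,(238.5,262.4),.12); print("knob local",Rr.T@(X-K))
rot=frame(Rb@np.array([0,1,0]),[0,0,-1])
plan(st,[.508,-.231,.23],rot)
E
```

```text
pin end tri [ 0.5065958  -0.23176059  0.16872852] [ 0.50666783 -0.23146461  0.17      ] [ 0.50630236 -0.23024457  0.17      ]
collar top [ 0.50705603 -0.23133575  0.014     ]
plate top corner [ 0.04292575 -0.08804711  0.14199559]
plate top corner [-0.04115307 -0.08848913  0.14627636]
cam in tool [ 0.06867461 -0.00107335 -0.14153425] view dir [-0.27132707 -0.00320291  0.96248188]
knob local [ 0.07401102 -0.12865173  0.12      ]
t 2.05 pos [ 0.1515 -0.6064  0.2313] slide cur [ 436.9 -277.8    1.3] slide after [399.4 329.4   1.3] rotvec [ -0.     0.   -71.96] F [-0.3 -0.2  0.4] w 1.005
```

jog_arm(
  increments=[
    {"slide": [9.1, -36.5, 0]},
    {"slide": [9.1, -36.5, 0]},
    {"slide": [9.1, -36.5, 0]},
    {"slide": [9.1, -36.5, 0]},
    {"slide": [9.1, -36.5, 0]},
    {"slide": [9.1, -36.5, 0]},
    {"slide": [9.1, -36.5, 0]},
    {"slide": [9.1, -36.5, 0]},
    {"slide": [9.1, -36.5, 0]},
    {"slide": [9.1, -36.5, 0]},
    {"slide": [34.6, 8.7, 0]},
    {"slide": [34.6, 8.7, 0]},
    {"slide": [34.6, 8.7, 0]},
    {"slide": [34.6, 8.7, 0]},
    {"slide": [34.6, 8.7, 0]},
    {"slide": [34.6, 8.7, 0]},
    {"slide": [34.6, 8.7, 0]},
    {"slide": [34.6, 8.7, 0]},
    {"slide": [34.6, 8.7, 0]},
    {"slide": [34.6, 8.7, 0]},
  ],
  fingers=1,
)

```text
invalid input
```

jog_arm(
  increments=[
    {"rotation": [0, 0, -6.54]},
    {"rotation": [0, 0, -6.54]},
    {"rotation": [0, 0, -6.54]},
    {"rotation": [0, 0, -6.54]},
    {"rotation": [0, 0, -6.54]},
    {"rotation": [0, 0, -6.54]},
    {"rotation": [0, 0, -6.54]},
    {"rotation": [0, 0, -6.54]},
    {"rotation": [0, 0, -6.54]},
    {"rotation": [0, 0, -6.54]},
    {"rotation": [0, 0, -6.54]},
    {"slide": [0, 0, 0]},
    {"slide": [0, 0, 0]},
  ],
)

```text
invalid input
```

```bash
python3 - <<'E'
from ov import *
from plant import state,optics,place_of
f=optics.grab_frame("wrist"); save(f,"w1.pkl")
d=place_of("pin_end","wrist"); print([(x["uv"],x["score"]) for x in d][:3])
if d: print(onz(f,d[0]["uv"],.17))
st=state(); print(st["joint_pos"].round(3),st["tool_pos"])
print(proj(f,[.5067,-.2313,.17]))
plan(st,[.5067,-.2313,.121],frame(Rb@np.array([0,1,0]),[0,0,-1]))
cv2.imwrite("pics/w1.png",f["frame"])
E
```

```text
[]
[-1.445  0.053  1.613 -0.     1.476 -0.119] [ 0.15145943 -0.60634065  0.23128069]
[[ -592.95151553 -1077.67780956]]
t 2.15 pos [ 0.1515 -0.6063  0.2313] slide cur [ 435.6 -277.8  110.3] slide after [399.  328.1 110.3] rotvec [ -0.     0.   -71.96] F [1.  0.4 0.2] w 1.003
```

View pics/w1.png

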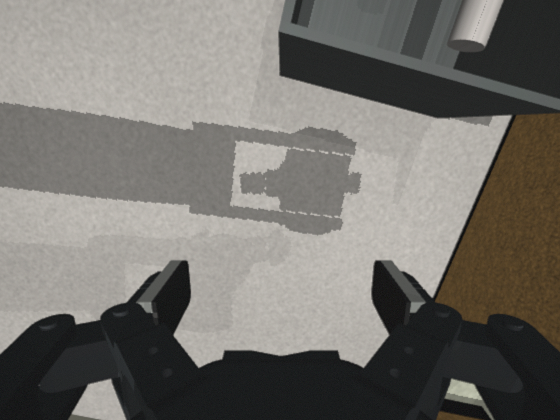

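jog_arm(
  increments=[
    {"slide": [9.1, -36.5, 0], "rotation": [0, 0, 0]},
  ],
  fingers=1,
)

```text
time: 2.23
tool_pos: [0.1508, -0.5716, 0.2291]
tool_rot: [-0.001, 0.993, 0.121, -0.0]
contact_force: [-0.4, 1.4, 0.3]
gripper_width: 1.001
```

jog_arm(
  increments=[
    {"slide": [9.1, -36.5, 0], "rotation": [0, 0, 0]},
    {"slide": [9.1, -36.5, 0], "rotation": [0, 0, 0]},
    {"slide": [9.1, -36.5, 0], "rotation": [0, 0, 0]},
    {"slide": [9.1, -36.5, 0], "rotation": [0, 0, 0]},
    {"slide": [9.1, -36.5, 0], "rotation": [0, 0, 0]},
    {"slide": [9.1, -36.5, 0], "rotation": [0, 0, 0]},
    {"slide": [9.1, -36.5, 0], "rotation": [0, 0, 0]},
    {"slide": [9.1, -36.5, 0], "rotation": [0, 0, 0]},
    {"slide": [9.1, -36.5, 0], "rotation": [0, 0, 0]},
    {"slide": [34.6, 8.7, 0], "rotation": [0, 0, 0]},
    {"slide": [34.6, 8.7, 0], "rotation": [0, 0, 0]},
    {"slide": [34.6, 8.7, 0], "rotation": [0, 0, 0]},
    {"slide": [34.6, 8.7, 0], "rotation": [0, 0, 0]},
    {"slide": [34.6, 8.7, 0], "rotation": [0, 0, 0]},
    {"slide": [34.6, 8.7, 0], "rotation": [0, 0, 0]},
    {"slide": [34.6, 8.7, 0], "rotation": [0, 0, 0]},
    {"slide": [34.6, 8.7, 0], "rotation": [0, 0, 0]},
    {"slide": [34.6, 8.7, 0], "rotation": [0, 0, 0]},
    {"slide": [34.6, 8.7, 0], "rotation": [0, 0, 0]},
  ],
  fingers=1,
)

```text
time: 3.82
tool_pos: [0.51, -0.2303, 0.2311]
tool_rot: [0.0, 0.992, 0.122, -0.0]
contact_force: [-0.1, -0.4, 0.0]
gripper_width: 1.001
```

jog_arm(
  increments=[
    {"slide": [0, 0, 0], "rotation": [0, 0, -6.54]},
    {"slide": [0, 0, 0], "rotation": [0, 0, -6.54]},
    {"slide": [0, 0, 0], "rotation": [0, 0, -6.54]},
    {"slide": [0, 0, 0], "rotation": [0, 0, -6.54]},
    {"slide": [0, 0, 0], "rotation": [0, 0, -6.54]},
    {"slide": [0, 0, 0], "rotation": [0, 0, -6.54]},
    {"slide": [0, 0, 0], "rotation": [0, 0, -6.54]},
    {"slide": [0, 0, 0], "rotation": [0, 0, -6.54]},
    {"slide": [0, 0, 0], "rotation": [0, 0, -6.54]},
    {"slide": [0, 0, 0], "rotation": [0, 0, -6.54]},
    {"slide": [0, 0, 0], "rotation": [0, 0, -6.54]},
    {"slide": [0, 0, 0], "rotation": [0, 0, 0]},
    {"slide": [0, 0, 0], "rotation": [0, 0, 0]},
  ],
)

```text
time: 4.9
tool_pos: [0.5081, -0.2307, 0.2314]
tool_rot: [0.0, 0.733, 0.681, 0.0]
contact_force: [0.1, -0.7, -0.4]
gripper_width: 0.996
```

```bash
python3 - <<'E'
from ov import *
from plant import state,optics,place_of
f=optics.grab_frame("wrist"); save(f,"w1.pkl")
d=place_of("pin_end","wrist"); print([(x["uv"],x["score"]) for x in d][:3])
if d: print(onz(f,d[0]["uv"],.17))
st=state(); print(st["joint_pos"].round(3),st["tool_pos"])
print(proj(f,[.5067,-.2313,.17]))
plan(st,[.5067,-.2313,.121],frame(Rb@np.array([0,1,0]),[0,0,-1]))
cv2.imwrite("pics/w1b.png",f["frame"])
E
```

```text
[([285.5, 224.4], 0.59)]
[ 0.51102359 -0.22824483  0.17      ]
[-0.56  -0.107  1.769  0.     1.479 -0.487] [ 0.50807265 -0.23073062  0.23134422]
[[279.67031684 228.9504179 ]]
t 5.0 pos [ 0.5081 -0.2307  0.2313] slide cur [ -0.7  -1.3 110.3] slide after [ -0.7  -1.3 110.3] rotvec [ 0.    0.   -0.15] F [ 0.1  0.  -0.6] w 0.998
```

View pics/w1b.png

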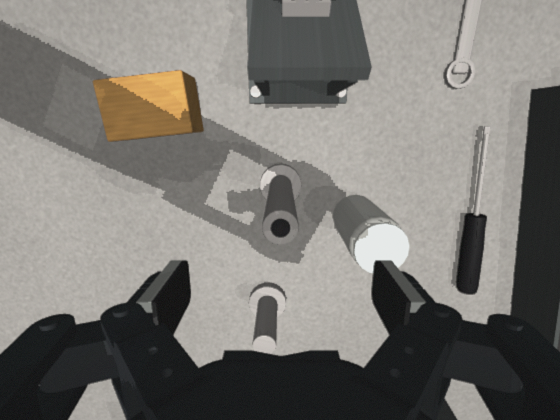

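jog_arm(
  increments=[
    {"slide": [-0.7, -1.0, 18.4], "rotation": [0, 0, 0]},
    {"slide": [0, 0, 18.4], "rotation": [0, 0, 0]},
    {"slide": [0, 0, 18.4], "rotation": [0, 0, 0]},
    {"slide": [0, 0, 18.4], "rotation": [0, 0, 0]},
    {"slide": [0, 0, 18.4], "rotation": [0, 0, 0]},
    {"slide": [0, 0, 18.4], "rotation": [0, 0, 0]},
    {"slide": [0, 0, 0], "rotation": [0, 0, 0]},
  ],
)

```text
time: 5.58
tool_pos: [0.5045, -0.2298, 0.1164]
tool_rot: [-0.004, 0.732, 0.681, -0.001]
contact_force: [-0.8, -0.1, -0.1]
gripper_width: 1.0
```

jog_arm(
  increments=[
    {"slide": [0, 0, 0], "rotation": [0, 0, 0]},
    {"slide": [0, 0, 0], "rotation": [0, 0, 0]},
    {"slide": [0, 0, 0], "rotation": [0, 0, 0]},
    {"slide": [0, 0, 0], "rotation": [0, 0, 0]},
    {"slide": [0, 0, 0], "rotation": [0, 0, 0]},
    {"slide": [0, 0, 0], "rotation": [0, 0, 0]},
    {"slide": [0, 0, 0], "rotation": [0, 0, 0]},
    {"slide": [0, 0, 0], "rotation": [0, 0, 0]},
    {"slide": [0, 0, 0], "rotation": [0, 0, 0]},
    {"slide": [0, 0, 0], "rotation": [0, 0, 0]},
  ],
  fingers=0,
)

```text
time: 6.42
tool_pos: [0.5078, -0.2319, 0.1224]
tool_rot: [0.001, 0.732, 0.682, 0.0]
contact_force: [-0.0, -0.3, 5.9]
gripper_width: 0.278
```

jog_arm(
  increments=[
    {"slide": [0, 0, -10], "rotation": [0, 0, 0]},
    {"slide": [0, 0, -20], "rotation": [0, 0, 0]},
    {"slide": [0, 0, -30], "rotation": [0, 0, 0]},
    {"slide": [0, 0, -30], "rotation": [0, 0, 0]},
    {"slide": [0, 0, -30], "rotation": [0, 0, 0]},
    {"slide": [0, 0, -30], "rotation": [0, 0, 0]},
    {"slide": [0, 0, -30], "rotation": [0, 0, 0]},
    {"slide": [0, 0, 0], "rotation": [0, 0, 0]},
    {"slide": [0, 0, 0], "rotation": [0, 5, 0]},
    {"slide": [0, 0, 0], "rotation": [0, 5, 0]},
    {"slide": [0, 0, 0], "rotation": [0, 5, 0]},
    {"slide": [0, 0, 0], "rotation": [0, 5, 0]},
    {"slide": [0, 0, 0], "rotation": [0, 5, 0]},
    {"slide": [0, 0, 0], "rotation": [0, 5, 0]},
    {"slide": [0, 0, 0], "rotation": [0, 5, 0]},
    {"slide": [0, 0, 0], "rotation": [0, 5, 0]},
    {"slide": [0, 0, 0], "rotation": [0, 5, 0]},
    {"slide": [0, 0, 0], "rotation": [0, 0, 0]},
  ],
)

```text
time: 7.92
tool_pos: [0.5057, -0.2323, 0.2959]
tool_rot: [-0.264, 0.677, 0.627, 0.28]
contact_force: [-0.3, 0.7, -3.7]
gripper_width: 0.277
```

```bash
cat > seat.py <<'E'
from ov import *
ys=.060
M,o=slope(ys)
def bw(w,u,n): return B+Rb@(M@np.array([w,u,n])+o)
rotA=frame(Rb@M@[0,0,1],-(Rb@M@[0,1,0]))
E
python3 - <<'E'
from seat import *
from plant import state,optics,place_of,silhouettes
st=state(); print(st["joint_pos"].round(3))
plan(st,bw(0,.1215+.014,.03),rotA)
for c in ("side","wrist"):
    f=optics.grab_frame(c); save(f,f"{c}2.pkl"); cv2.imwrite(f"pics/{c}2.png",f["frame"])
E
```

```text
[-0.832  0.131  1.56   0.595  1.987 -0.662]
t 7.92 pos [ 0.5057 -0.2323  0.2959] slide cur [ 31.7  20.8 217.8] slide after [ 32.6  20.5 217.7] rotvec [-0.14 -0.3  -0.44] F [-0.3  0.7 -3.7] w 0.277
```

View pics/side2.png

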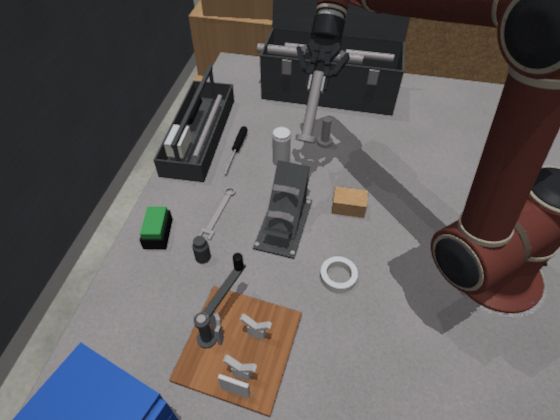

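View pics/wrist2.png

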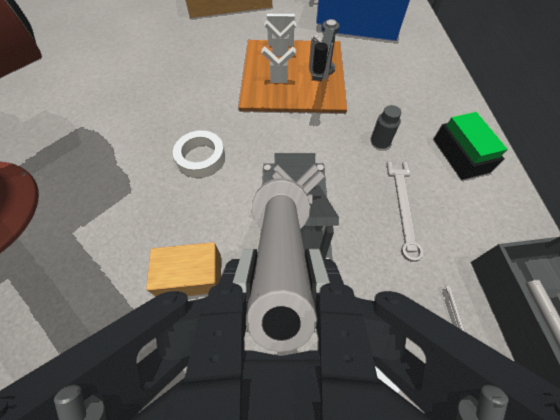

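```bash
cat >> ov.py <<'E'
def circ(c,ax,r,k=40):
    ax=ax/np.linalg.norm(ax); a=np.cross(ax,[.3,.5,.8]); a/=np.linalg.norm(a); b=np.cross(ax,a); th=np.linspace(0,2*np.pi,k)
    return c+r*(np.outer(np.cos(th),a)+np.outer(np.sin(th),b))
def pinlines(p0,ax,col=(255,255,0)):
    return [(circ(p0+ax*h,ax,r),col) for h,r in ((0,.025),(.014,.025),(.014,.013),(.17,.013))]
E
python3 - <<'E'
from seat import *
f=load("wrist2.pkl")
T=np.array([0.5057,-.2323,.2959]); q=quat([-0.264,0.677,0.627,0.28])
ax=-q.apply([0,0,1]); p0=T-ax*.1215
cv2.imwrite("pics/ov2.png",draw(f,(210,80,360,360),2,blocklines(ys)+racklines()+pinlines(p0,ax)))
cv2.imwrite("pics/ov2b.png",draw(f,(240,140,350,240),5,blocklines(ys)))
E
```

```text
(no output)
```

View pics/ov2.png

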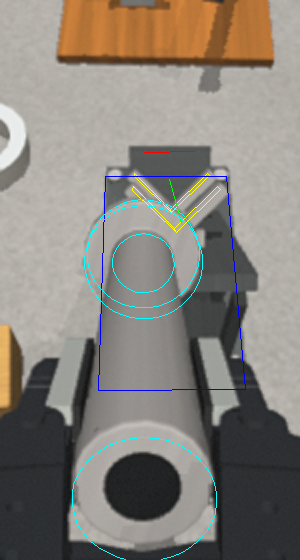

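View pics/ov2b.png

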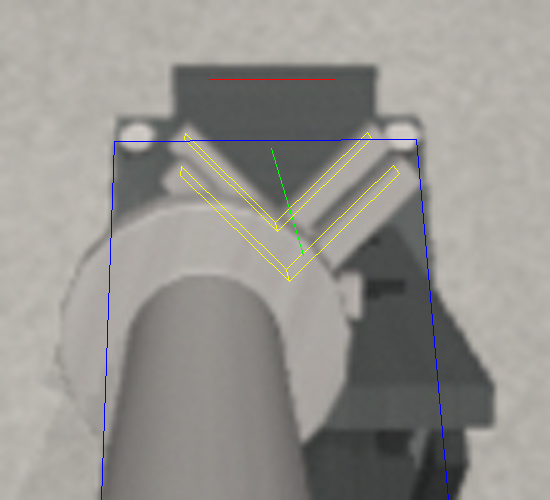

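jog_arm(
  increments=[
    {"slide": [12.5, 5.2, 0], "rotation": [-0.14, -0.3, -0.44]},
    {"slide": [12.5, 5.2, 0], "rotation": [0, 0, 0]},
    {"slide": [12.5, 5.2, 0], "rotation": [0, 0, 0]},
    {"slide": [12.5, 5.2, 0], "rotation": [0, 0, 0]},
    {"slide": [0, 0, 22], "rotation": [0, 0, 0]},
    {"slide": [0, 0, 22], "rotation": [0, 0, 0]},
    {"slide": [0, 0, 22], "rotation": [0, 0, 0]},
    {"slide": [0, 0, 22], "rotation": [0, 0, 0]},
    {"slide": [0, 0, 22], "rotation": [0, 0, 0]},
    {"slide": [0, 0, 22], "rotation": [0, 0, 0]},
    {"slide": [0, 0, 22], "rotation": [0, 0, 0]},
    {"slide": [0, 0, 22], "rotation": [0, 0, 0]},
    {"slide": [0, 0, 22], "rotation": [0, 0, 0]},
    {"slide": [0, 0, 22], "rotation": [0, 0, 0]},
    {"slide": [0, 0, 0], "rotation": [0, 0, 0]},
    {"slide": [0, 0, 0], "rotation": [0, 0, 0]},
  ],
)

```text
time: 9.35
tool_pos: [0.5413, -0.0414, 0.1803]
tool_rot: [-0.258, 0.674, 0.634, 0.28]
contact_force: [0.6, -0.6, -1.8]
gripper_width: 0.28
```

```bash
python3 - <<'E'
from seat import *
from plant import state,optics
st=state(); print(st["joint_pos"].round(3))
plan(st,bw(0,.1215+.010,.0),rotA)
ax=-quat(st["tool_rot"]).apply([0,0,1]); p0=st["tool_pos"]-ax*.1215
for c,bx,s in (("side",(240,120,330,260),4),("top",(240,180,345,260),4)):
    f=optics.grab_frame(c); save(f,f"{c}3.pkl"); cv2.imwrite(f"pics/{c}3.png",np.hstack([draw(f,bx,s,[]),draw(f,bx,s,blocklines(ys)+pinlines(p0,ax))]))
E
```

```text
[-0.552  0.06   1.834  0.676  1.653 -0.577]
t 9.35 pos [ 0.5413 -0.0414  0.1803] slide cur [-52.   -2.2   3.8] slide after [-52.   -1.7   3.5] rotvec [0.04 0.3  0.52] F [ 0.6 -0.6 -1.8] w 0.28
```

View pics/side3.png

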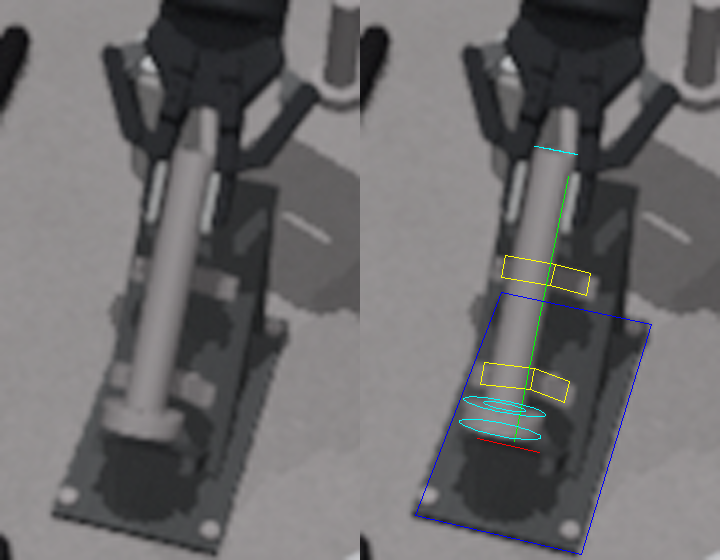

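View pics/top3.png

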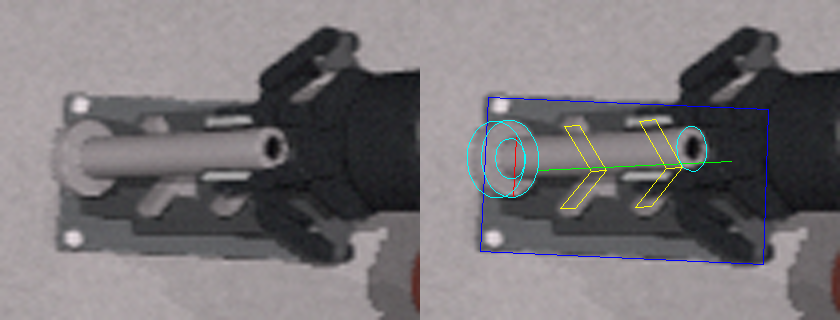

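jog_arm(
  increments=[
    {"slide": [-12, -0.5, 0.9], "rotation": [0, 0.3, 0.5]},
    {"slide": [-12, -0.5, 0.9], "rotation": [0, 0, 0]},
    {"slide": [-12, -0.5, 0.9], "rotation": [0, 0, 0]},
    {"slide": [-10, -0.4, 0.8], "rotation": [0, 0, 0]},
    {"slide": [0, 0, 0], "rotation": [0, 0, 0]},
    {"slide": [0, 0, 0], "rotation": [0, 0, 0]},
  ],
)

```text
time: 9.95
tool_pos: [0.5371, -0.0736, 0.144]
tool_rot: [-0.261, 0.677, 0.628, 0.28]
contact_force: [-0.6, -0.2, -3.0]
gripper_width: 0.282
```

```bash
python3 - <<'E'
from seat import *
from plant import state,optics
st=state(); print(st["joint_pos"].round(3))
plan(st,bw(0,.1215,.0),rotA)
ax=-quat(st["tool_rot"]).apply([0,0,1]); p0=st["tool_pos"]-ax*.1215
for c,bx,s in (("side",(250,120,320,255),5),("top",(250,190,330,250),5)):
    f=optics.grab_frame(c); save(f,f"{c}4.pkl"); cv2.imwrite(f"pics/{c}4.png",np.hstack([draw(f,bx,s,[])[:600],draw(f,bx,s,blocklines(ys)+pinlines(p0,ax))[:600]]))
E
```

```text
[-0.605  0.131  1.828  0.658  1.635 -0.643]
t 9.95 pos [ 0.5371 -0.0736  0.144 ] slide cur [-3.5  0.2 10.8] slide after [-3.5  0.2 10.8] rotvec [ 0.14 -0.03 -0.19] F [-0.6 -0.2 -3. ] w 0.282
```

View pics/side4.png

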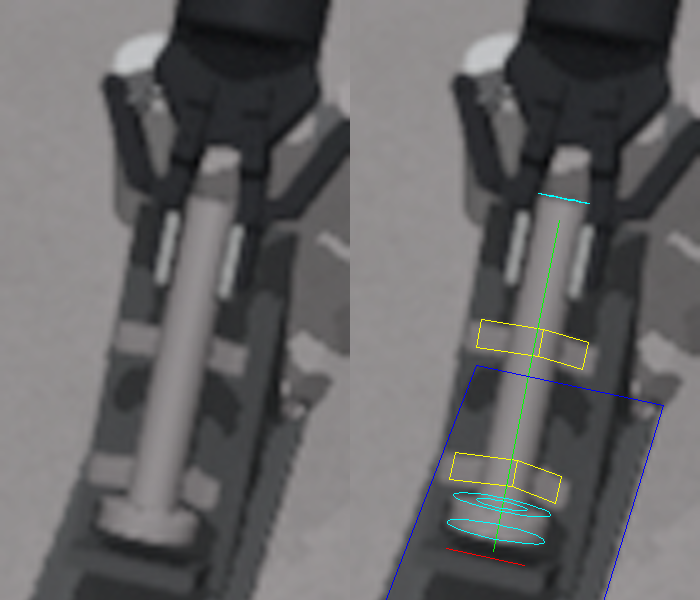

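View pics/top4.png

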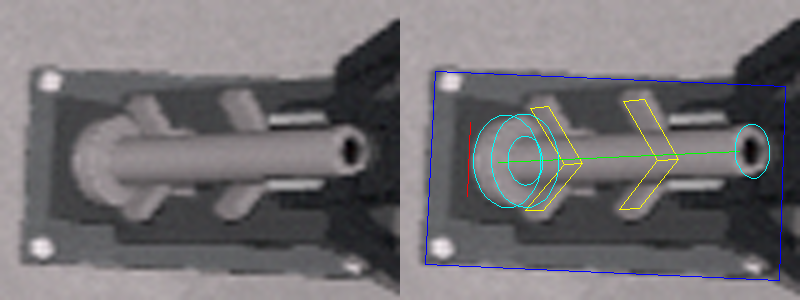

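jog_arm(
  increments=[
    {"slide": [-1.2, 0, 0], "rotation": [0, 0, 0]},
    {"slide": [-1, 0, 0], "rotation": [0, 0, 0]},
    {"slide": [-0.5, 0, 0], "rotation": [0, 0, 0]},
    {"slide": [0, 0, 0], "rotation": [0, 0, 0]},
    {"slide": [0, 0, 0], "rotation": [0, 0, 0]},
  ],
)

```text
time: 10.47
tool_pos: [0.5374, -0.0746, 0.1432]
tool_rot: [-0.26, 0.676, 0.629, 0.281]
contact_force: [0.2, -0.1, -3.3]
gripper_width: 0.277
```

jog_arm(
  increments=[
    {"slide": [0, 0, 2], "rotation": [0, 0, 0]},
    {"slide": [0, 0, 2], "rotation": [0, 0, 0]},
    {"slide": [0, 0, 2], "rotation": [0, 0, 0]},
    {"slide": [0, 0, 0], "rotation": [0, 0, 0]},
    {"slide": [0, 0, 0], "rotation": [0, 0, 0]},
  ],
)

```text
time: 10.88
tool_pos: [0.5378, -0.0702, 0.1386]
tool_rot: [-0.26, 0.676, 0.629, 0.281]
contact_force: [2.5, 2.1, -2.6]
gripper_width: 0.278
```

jog_arm(
  increments=[
    {"slide": [0, 0, 1.5], "rotation": [0, 0, 0]},
    {"slide": [0, 0, 1.5], "rotation": [0, 0, 0]},
    {"slide": [0, 0, 0], "rotation": [0, 0, 0]},
    {"slide": [0, 0, 0], "rotation": [0, 0, 0]},
  ],
)

```text
time: 11.22
tool_pos: [0.538, -0.0684, 0.1366]
tool_rot: [-0.26, 0.677, 0.629, 0.281]
contact_force: [2.1, 0.9, -2.5]
gripper_width: 0.278
```

```bash
python3 - <<'E'
from seat import *
from plant import state
st=state()
plan(st,bw(0,.1215,.0),rotA); print(quat(st["tool_rot"]).inv().apply(st["contact_force"]))
E
```

```text
t 11.22 pos [ 0.538  -0.0684  0.1366] slide cur [-2.  -0.3  1.8] slide after [-2.  -0.3  1.8] rotvec [ 0.18 -0.01 -0.07] F [ 2.1  0.9 -2.5] w 0.278
[-0.98273638  2.00850941  2.52800581]
```

jog_arm(
  increments=[
    {"slide": [0, 0.8, 1], "rotation": [0, 0, 0]},
    {"slide": [-0.8, 0, 1], "rotation": [0, 0, 0]},
    {"slide": [-0.6, 0, 1], "rotation": [0, 0, 0]},
    {"slide": [0, 0, 0], "rotation": [0, 0, 0]},
    {"slide": [0, 0, 0], "rotation": [0, 0, 0]},
  ],
)

```text
time: 11.63
tool_pos: [0.539, -0.0673, 0.1339]
tool_rot: [-0.26, 0.676, 0.629, 0.281]
contact_force: [2.6, 1.1, -0.6]
gripper_width: 0.278
```

```bash
python3 - <<'E'
from seat import *
from plant import state,optics
st=state()
plan(st,bw(0,.1215,.0),rotA); print(quat(st["tool_rot"]).inv().apply(st["contact_force"]))
ax=-quat(st["tool_rot"]).apply([0,0,1]); p0=st["tool_pos"]-ax*.1215
for c,bx,s in (("side",(250,120,320,255),5),("top",(250,190,330,250),5)):
    f=optics.grab_frame(c); save(f,f"{c}5.pkl"); cv2.imwrite(f"pics/{c}5.png",np.hstack([draw(f,bx,s,[])[:600],draw(f,bx,s,blocklines(ys)+pinlines(p0,ax))[:600]]))
E
```

```text
t 11.63 pos [ 0.539  -0.0673  0.1339] slide cur [-0.9 -1.3 -0.9] slide after [-0.9 -1.3 -0.9] rotvec [ 0.2  -0.03 -0.05] F [ 2.6  1.1 -0.6] w 0.278
[0.49003584 2.51001013 1.36261663]
```

View pics/side5.png

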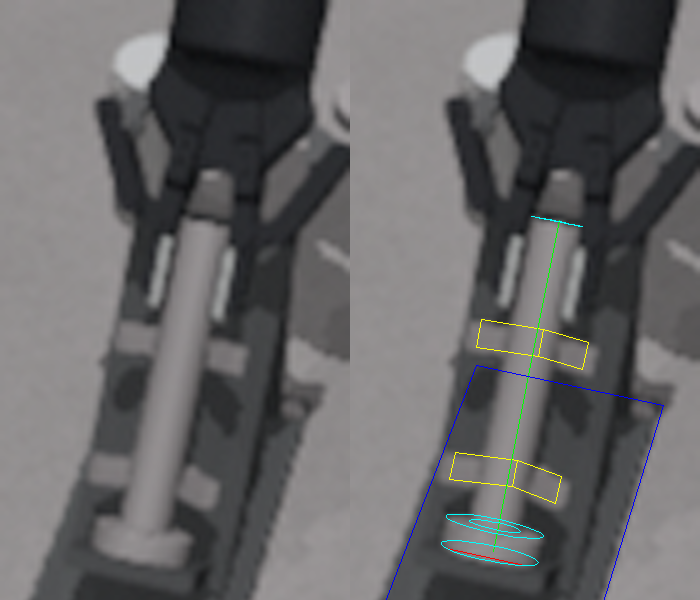

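View pics/top5.png

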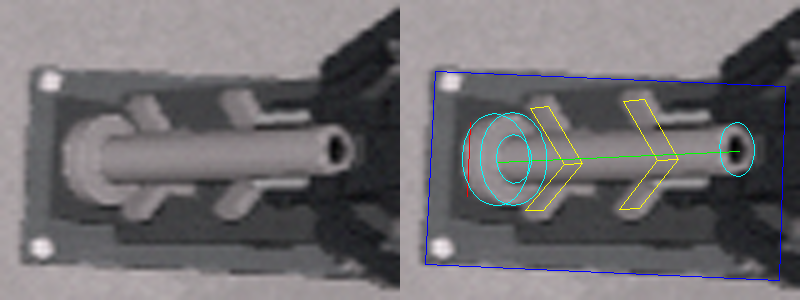

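jog_arm(
  increments=[
    {"slide": [0, 0.6, 1.2], "rotation": [0, 0, 0]},
    {"slide": [0, 0, 1.2], "rotation": [0, 0, 0]},
    {"slide": [0, 0, 0], "rotation": [0, 0, 0]},
    {"slide": [0, 0, 0], "rotation": [0, 0, 0]},
  ],
)

```text
time: 12.07
tool_pos: [0.5393, -0.0671, 0.1338]
tool_rot: [-0.26, 0.676, 0.63, 0.28]
contact_force: [-3.4, -6.0, 8.4]
gripper_width: 0.278
```

```bash
python3 - <<'E'
from seat import *
from plant import state,optics
st=state()
plan(st,bw(0,.1215,.0),rotA); print(quat(st["tool_rot"]).inv().apply(st["contact_force"]))
E
```

```text
t 12.07 pos [ 0.5393 -0.0671  0.1338] slide cur [-0.9 -1.6 -1.1] slide after [-0.9 -1.6 -1.1] rotvec [ 0.12  0.06 -0.01] F [-3.4 -6.   8.4] w 0.278
[  1.52305458  -2.93027262 -10.32619629]
```

jog_arm(
  increments=[
    {"slide": [0, -0.4, -0.8], "rotation": [0, 0, 0]},
    {"slide": [0, 0, 0], "rotation": [0, 0, 0]},
  ],
)

```text
time: 12.23
tool_pos: [0.5392, -0.0672, 0.1338]
tool_rot: [-0.26, 0.676, 0.63, 0.281]
contact_force: [-1.5, -3.2, 6.6]
gripper_width: 0.281
```

jog_arm(
  increments=[
    {"slide": [0, 0, 0], "rotation": [0, 0, 0]},
    {"slide": [0, 0, 0], "rotation": [0, 0, 0]},
    {"slide": [0, 0, 0], "rotation": [0, 0, 0]},
    {"slide": [0, 0, 0], "rotation": [0, 0, 0]},
    {"slide": [0, 0, 0], "rotation": [0, 0, 0]},
    {"slide": [0, 0, 0], "rotation": [0, 0, 0]},
    {"slide": [0, 0, 0], "rotation": [0, 0, 0]},
  ],
  fingers=0.75,
)

```text
time: 12.82
tool_pos: [0.5389, -0.0661, 0.1322]
tool_rot: [-0.26, 0.677, 0.629, 0.28]
contact_force: [-0.2, 0.0, 0.3]
gripper_width: 0.748
```

```bash
python3 - <<'E'
from seat import *
from plant import state,optics
st=state()
plan(st,bw(0,.1215,.0),rotA); print(quat(st["tool_rot"]).inv().apply(st["contact_force"]))
p0=bw(0,0,0);ax=bw(0,1,0)-p0
for c,bx,s in (("side",(250,120,320,255),5),("top",(250,190,330,250),5)):
    f=optics.grab_frame(c); save(f,f"{c}6.pkl"); cv2.imwrite(f"pics/{c}6.png",np.hstack([draw(f,bx,s,[])[:600],draw(f,bx,s,blocklines(ys)+pinlines(p0,ax))[:600]]))
E
```

```text
t 12.82 pos [ 0.5389 -0.0661  0.1322] slide cur [-0.5 -1.  -2.9] slide after [-0.5 -1.  -2.9] rotvec [ 0.14 -0.01 -0.09] F [-0.2  0.   0.3] w 0.748
[ 0.2492724  -0.15424025 -0.20346191]
```

View pics/side6.png

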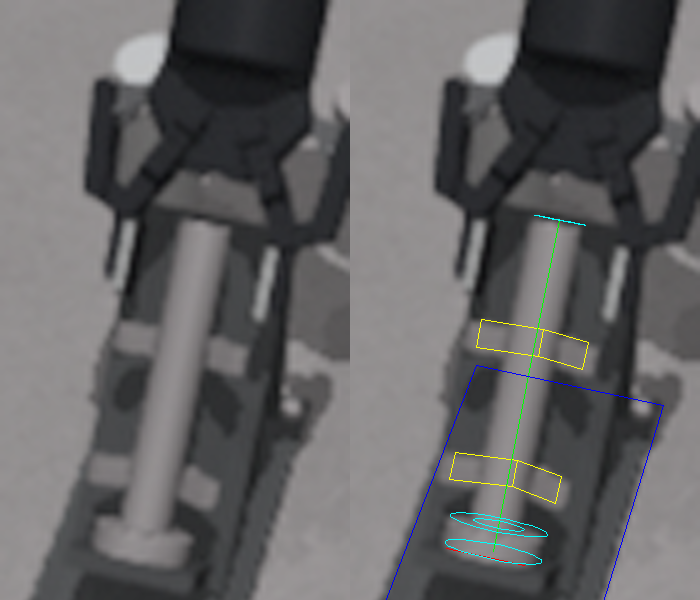

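View pics/top6.png

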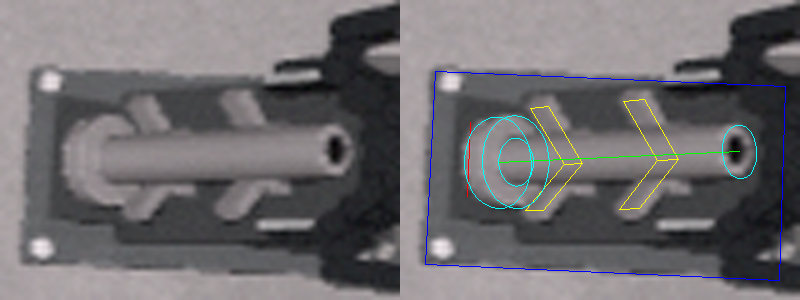

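jog_arm(
  increments=[
    {"slide": [0, 0, -10], "rotation": [0, 0, 0]},
    {"slide": [0, 0, -20], "rotation": [0, 0, 0]},
    {"slide": [0, 0, -25], "rotation": [0, 0, 0]},
    {"slide": [0, 0, -25], "rotation": [0, 0, 0]},
    {"slide": [20, 0, -20], "rotation": [0, 0, 0]},
    {"slide": [20, 0, -20], "rotation": [0, 0, 0]},
    {"slide": [20, 0, -20], "rotation": [0, 0, 0]},
    {"slide": [0, 0, 0], "rotation": [0, -6, 0]},
    {"slide": [0, 0, 0], "rotation": [0, -6, 0]},
    {"slide": [0, 0, 0], "rotation": [0, -6, 0]},
    {"slide": [0, 0, 0], "rotation": [0, -6, 0]},
    {"slide": [0, 0, 0], "rotation": [0, -6, 0]},
    {"slide": [0, 0, 0], "rotation": [0, -6, 0]},
    {"slide": [0, 0, 0], "rotation": [0, -6, 0]},
    {"slide": [0, 0, 0], "rotation": [0, 0, 0]},
  ],
)

```text
time: 14.17
tool_pos: [0.5352, -0.1206, 0.2759]
tool_rot: [-0.016, 0.731, 0.682, 0.02]
contact_force: [-0.1, 0.2, 0.3]
gripper_width: 0.755
```

```bash
cat >> seat.py <<'E'
rotB=frame(-(Rb@M@[0,1,0]),-(Rb@M@[0,0,1]))
E
python3 - <<'E'
from seat import *
from plant import state,optics
st=state(); print(st["joint_pos"].round(3))
plan(st,bw(0,.073,.10),rotB)
E
```

```text
[-0.382 -0.15   1.735  0.049  1.568 -0.314]
t 14.17 pos [ 0.5352 -0.1206  0.2759] slide cur [151.8  -1.4 113.2] slide after [185.8  -1.1 -36.6] rotvec [ 2.200e-01 -4.785e+01 -4.000e-02] F [-0.1  0.2  0.3] w 0.755
```

jog_arm(
  increments=[
    {"slide": [25, 0, 0], "rotation": [0, 0, 0]},
    {"slide": [25, 0, 0], "rotation": [0, 0, 0]},
    {"slide": [25, 0, 0], "rotation": [0, 0, 0]},
    {"slide": [25, 0, 0], "rotation": [0, 0, 0]},
    {"slide": [25, 0, 0], "rotation": [0, 0, 0]},
    {"slide": [26.8, -1.4, 0], "rotation": [0, 0, 0]},
    {"slide": [0, 0, 20], "rotation": [0, -6, 0]},
    {"slide": [0, 0, 0], "rotation": [0, -6, 0]},
    {"slide": [0, 0, 0], "rotation": [0, -6, 0]},
    {"slide": [0, 0, 0], "rotation": [0, -6, 0]},
    {"slide": [0, 0, 0], "rotation": [0, -6, 0]},
    {"slide": [0, 0, 0], "rotation": [0, -6, 0]},
    {"slide": [0, 0, 0], "rotation": [0, -6, 0]},
    {"slide": [0, 0, 0], "rotation": [0, -5.8, 0]},
    {"slide": [0, 0, 0], "rotation": [0, 0, 0]},
  ],
  fingers=1,
)

```text
time: 15.42
tool_pos: [0.5433, 0.0307, 0.258]
tool_rot: [0.258, 0.676, 0.631, -0.282]
contact_force: [0.3, 0.9, -0.4]
gripper_width: 1.003
```

```bash
python3 - <<'E'
from seat import *
from plant import state,optics
st=state(); print(st["joint_pos"].round(3))
plan(st,bw(0,.073,.08),rotB)
f=optics.grab_frame("wrist"); save(f,"w7.pkl"); 
p0=bw(0,0,0);ax=bw(0,1,0)-p0
cv2.imwrite("pics/w7.png",draw(f,(0,0,560,420),1,blocklines(ys)+pinlines(p0,ax)+racklines()))
E
```

```text
[ 0.263  0.041  1.718 -0.732  1.671  0.366]
t 15.42 pos [0.5433 0.0307 0.258 ] slide cur [65.9  2.1 78.1] slide after [66.1  1.4 78. ] rotvec [-0.36 -0.11  0.2 ] F [ 0.3  0.9 -0.4] w 1.003
```

View pics/w7.png

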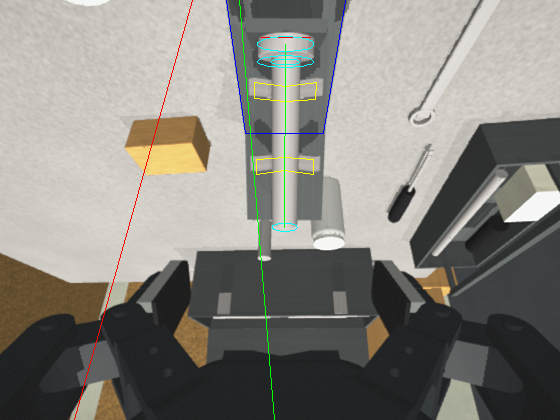

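jog_arm(
  increments=[
    {"slide": [16.5, 0.5, 0], "rotation": [-0.3, 0, 0.2]},
    {"slide": [16.5, 0.5, 0], "rotation": [0, 0, 0]},
    {"slide": [16.5, 0.5, 0], "rotation": [0, 0, 0]},
    {"slide": [16.4, 0.4, 0], "rotation": [0, 0, 0]},
    {"slide": [0, 0, 20], "rotation": [0, 0, 0]},
    {"slide": [0, 0, 20], "rotation": [0, 0, 0]},
    {"slide": [0, 0, 20], "rotation": [0, 0, 0]},
    {"slide": [0, 0, 18], "rotation": [0, 0, 0]},
    {"slide": [0, 0, 0], "rotation": [0, 0, 0]},
    {"slide": [0, 0, 0], "rotation": [0, 0, 0]},
  ],
  fingers=1,
)

```text
time: 16.3
tool_pos: [0.5462, 0.02, 0.1603]
tool_rot: [0.261, 0.679, 0.628, -0.277]
contact_force: [-0.1, 0.0, 0.5]
gripper_width: 0.997
```

```bash
python3 - <<'E'
from seat import *
from plant import state,optics
st=state(); print(st["joint_pos"].round(3))
plan(st,bw(0,.073,-.0185),rotB)
f=optics.grab_frame("wrist"); save(f,"w8.pkl"); 
p0=bw(0,0,0);ax=bw(0,1,0)-p0
cv2.imwrite("pics/w8.png",draw(f,(0,0,560,420),1,blocklines(ys)+pinlines(p0,ax)))
E
```

```text
[ 0.245  0.133  1.792 -0.734  1.527  0.476]
t 16.3 pos [0.5462 0.02   0.1603] slide cur [  3.8  -2.5 100. ] slide after [  4.4  -2.3 100. ] rotvec [ 0.06 -0.3  -0.47] F [-0.1  0.   0.5] w 0.997
```

View pics/w8.png

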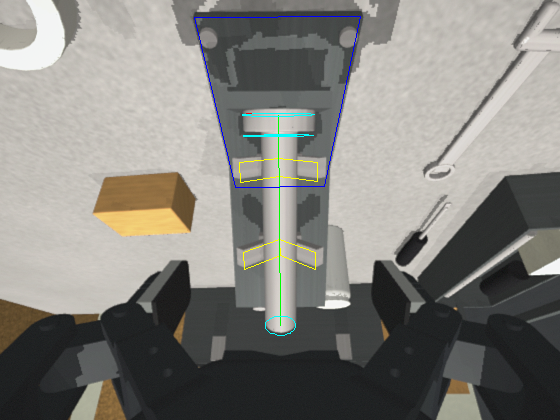

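jog_arm(
  increments=[
    {"slide": [3.8, -2.2, 0], "rotation": [0, -0.3, -0.45]},
    {"slide": [0, 0, 18], "rotation": [0, 0, 0]},
    {"slide": [0, 0, 18], "rotation": [0, 0, 0]},
    {"slide": [0, 0, 18], "rotation": [0, 0, 0]},
    {"slide": [0, 0, 18], "rotation": [0, 0, 0]},
    {"slide": [0, 0, 15], "rotation": [0, 0, 0]},
    {"slide": [0, 0, 10], "rotation": [0, 0, 0]},
    {"slide": [0, 0, 0], "rotation": [0, 0, 0]},
    {"slide": [0, 0, 0], "rotation": [0, 0, 0]},
  ],
)

```text
time: 17.1
tool_pos: [0.5403, -0.0441, 0.0893]
tool_rot: [0.263, 0.675, 0.631, -0.279]
contact_force: [-0.7, -0.2, 0.3]
gripper_width: 1.002
```

```bash
python3 - <<'E'
from seat import *
from plant import state,optics
st=state(); print(st["joint_pos"].round(3))
plan(st,bw(0,.073,-.0185),rotB)
f=optics.grab_frame("wrist"); save(f,"w9.pkl"); 
p0=bw(0,0,0);ax=bw(0,1,0)-p0
cv2.imwrite("pics/w9.png",draw(f,(0,0,560,420),1,blocklines(ys)+pinlines(p0,ax)))
E
```

```text
[ 0.141  0.178  1.882 -0.787  1.365  0.492]
t 17.1 pos [ 0.5403 -0.0441  0.0893] slide cur [-0.4 -1.   4.3] slide after [-0.4 -0.9  4.3] rotvec [0.24 0.08 0.07] F [-0.7 -0.2  0.3] w 1.002
```

View pics/w9.png

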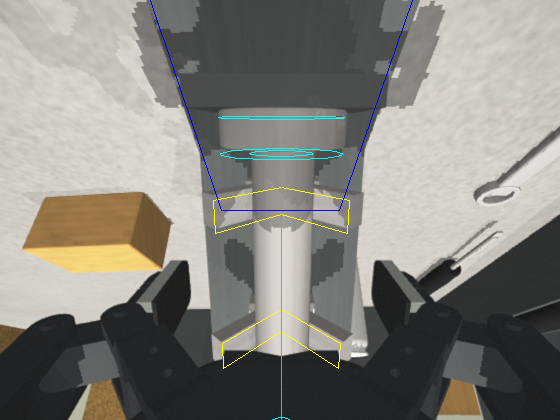

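jog_arm(
  increments=[
    {"slide": [1.5, -0.9, 4], "rotation": [0.2, 0, 0]},
    {"slide": [0, 0, 0], "rotation": [0, 0, 0]},
    {"slide": [0, 0, 0], "rotation": [0, 0, 0]},
  ],
)

```text
time: 17.4
tool_pos: [0.5392, -0.0458, 0.0852]
tool_rot: [0.262, 0.675, 0.63, -0.28]
contact_force: [0.4, 0.5, -0.2]
gripper_width: 1.002
```

jog_arm(
  increments=[
    {"slide": [0, 0, 0], "rotation": [0, 0, 0]},
    {"slide": [0, 0, 0], "rotation": [0, 0, 0]},
    {"slide": [0, 0, 0], "rotation": [0, 0, 0]},
    {"slide": [0, 0, 0], "rotation": [0, 0, 0]},
    {"slide": [0, 0, 0], "rotation": [0, 0, 0]},
    {"slide": [0, 0, 0], "rotation": [0, 0, 0]},
    {"slide": [0, 0, 0], "rotation": [0, 0, 0]},
    {"slide": [0, 0, 0], "rotation": [0, 0, 0]},
    {"slide": [0, 0, 0], "rotation": [0, 0, 0]},
    {"slide": [0, 0, 0], "rotation": [0, 0, 0]},
  ],
  fingers=0,
)

```text
time: 18.23
tool_pos: [0.5406, -0.0458, 0.0855]
tool_rot: [0.262, 0.675, 0.631, -0.279]
contact_force: [5.1, 1.6, -1.1]
gripper_width: 0.277
```

```bash
python3 - <<'E'
from seat import *
from plant import state,optics
st=state(); print(st["joint_pos"].round(3))
plan(st,bw(0,.073,-.0185),rotB)
f=optics.grab_frame("side"); cv2.imwrite("pics/s10.png",draw(f,(230,120,370,260),4,[]))
E
```

```text
[ 0.138  0.184  1.883 -0.788  1.358  0.495]
t 18.23 pos [ 0.5406 -0.0458  0.0855] slide cur [-1.8 -1.3  0.4] slide after [-1.8 -1.3  0.4] rotvec [0.24 0.04 0.05] F [ 5.1  1.6 -1.1] w 0.277
```

View pics/s10.png

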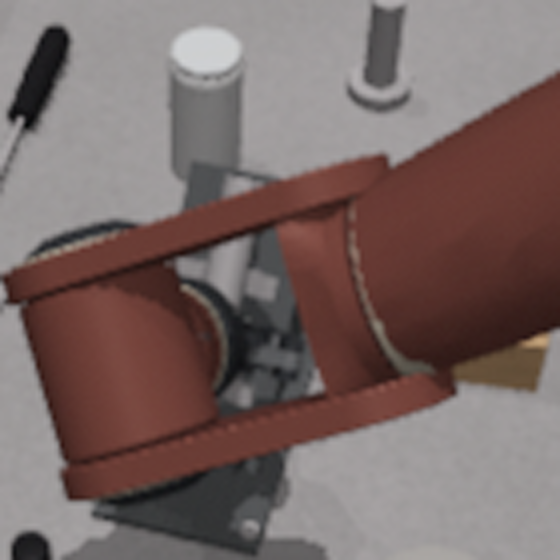

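jog_arm(
  increments=[
    {"slide": [-0.7, 0, -5], "rotation": [0, 0, 0]},
    {"slide": [0, 0, -10], "rotation": [0, 0, 0]},
    {"slide": [0, 0, -15], "rotation": [0, 0, 0]},
    {"slide": [0, 0, -20], "rotation": [0, 0, 0]},
    {"slide": [0, 0, -20], "rotation": [0, 0, 0]},
    {"slide": [0, 0, -20], "rotation": [0, 0, 0]},
    {"slide": [-14, 0, -14], "rotation": [0, 0, 0]},
    {"slide": [-14, 0, -14], "rotation": [0, 0, 0]},
    {"slide": [-14, 0, -14], "rotation": [0, 0, 0]},
    {"slide": [-14, 0, -14], "rotation": [0, 0, 0]},
    {"slide": [0, 0, 0], "rotation": [0, 5, 0]},
    {"slide": [0, 0, 0], "rotation": [0, 5, 0]},
    {"slide": [0, 0, 0], "rotation": [0, 5, 0]},
    {"slide": [0, 0, 0], "rotation": [0, 5, 0]},
    {"slide": [0, 0, 0], "rotation": [0, 5, 0]},
    {"slide": [0, 0, 0], "rotation": [0, 5, 0]},
    {"slide": [0, 0, 0], "rotation": [0, 5, 0]},
    {"slide": [0, 0, 0], "rotation": [0, 5, 0]},
    {"slide": [0, 0, 0], "rotation": [0, 5, 0]},
    {"slide": [0, 0, 0], "rotation": [0, 0, 0]},
  ],
)

```text
time: 19.95
tool_pos: [0.5425, 0.0154, 0.2281]
tool_rot: [-0.001, 0.732, 0.681, -0.001]
contact_force: [-0.2, -0.5, -3.7]
gripper_width: 0.275
```

```bash
cat > rk.py <<'E'
from seat import *
def rw(x,y,z): return K+Rr@np.array([x,y,z])
rotC=frame(Rr@np.array([0,1,0]),[0,0,-1])
E
python3 - <<'E'
from rk import *
from plant import state,optics
st=state(); print(st["joint_pos"].round(3))
plan(st,rw(0,.085-.073,.15),rotC)
q=quat(st["tool_rot"]); ax=-q.apply([1,0,0]); p0=st["tool_pos"]+q.apply([0,0,-.0187])-ax*.073
for c in ("wrist","top","side"):
    f=optics.grab_frame(c); save(f,c+"11.pkl"); cv2.imwrite(f"pics/{c}11.png",draw(f,(0,0,560,420),1,racklines()+pinlines(p0,ax)))
E
```

```text
[-1.080e-01 -1.410e-01  1.806e+00 -1.000e-03  1.479e+00 -3.700e-02]
t 19.95 pos [0.5425 0.0154 0.2281] slide cur [306.1 -24.   77.9] slide after [305.2 -33.8  78.1] rotvec [-0.16  0.04  1.81] F [-0.2 -0.5 -3.7] w 0.275
```

View pics/wrist11.png

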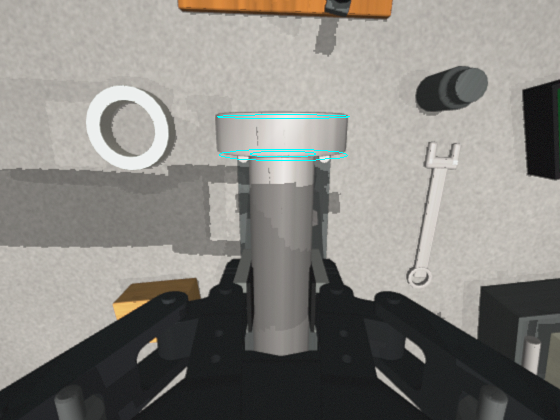

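View pics/top11.png

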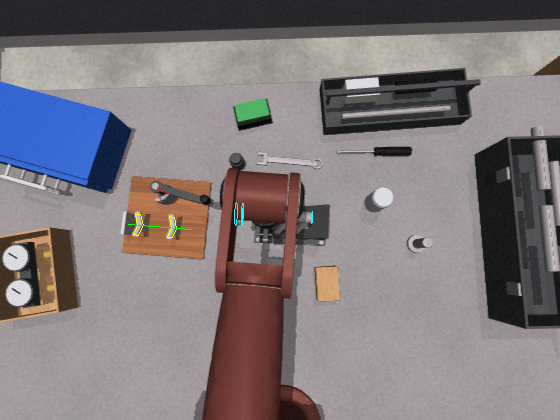

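View pics/side11.png

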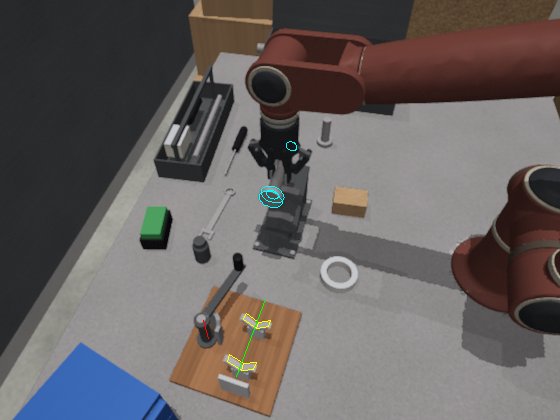

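jog_arm(
  increments=[
    {"slide": [20, -2.4, 0], "rotation": [0, 0, 0]},
    {"slide": [32, -2.4, 0], "rotation": [0, 0, 0]},
    {"slide": [32, -2.4, 0], "rotation": [0, 0, 0]},
    {"slide": [32, -2.4, 0], "rotation": [0, 0, 0]},
    {"slide": [32, -2.4, 0], "rotation": [0, 0, 0]},
    {"slide": [32, -2.4, 0], "rotation": [0, 0, 0]},
    {"slide": [32, -2.4, 0], "rotation": [0, 0, 0]},
    {"slide": [32, -2.4, 0], "rotation": [0, 0, 0]},
    {"slide": [32, -2.4, 0], "rotation": [0, 0, 0]},
    {"slide": [30, -2.4, 0], "rotation": [0, 0, 1.8]},
    {"slide": [0, 0, 0], "rotation": [0, 0, 0]},
    {"slide": [0, 0, 0], "rotation": [0, 0, 0]},
  ],
)

```text
time: 21.1
tool_pos: [0.5391, 0.3264, 0.2268]
tool_rot: [0.001, 0.74, 0.673, -0.002]
contact_force: [0.6, 0.7, -3.1]
gripper_width: 0.279
```

```bash
python3 - <<'E'
from rk import *
from plant import state,optics
st=state(); print(st["joint_pos"].round(3))
plan(st,rw(0,.085-.073,.15),rotC)
q=quat(st["tool_rot"]); ax=-q.apply([1,0,0]); p0=st["tool_pos"]+q.apply([0,0,-.0187])-ax*.073
for c in ("wrist","top","side"):
    f=optics.grab_frame(c); save(f,c+"12.pkl"); cv2.imwrite(f"pics/{c}12.png",draw(f,(0,0,560,420),1,racklines()+pinlines(p0,ax)))
E
```

```text
[ 0.427  0.07   1.602 -0.002  1.473  0.523]
t 21.1 pos [0.5391 0.3264 0.2268] slide cur [-3.5  1.7 76.8] slide after [-3.8  1.6 76.8] rotvec [-0.11  0.23  0.45] F [ 0.6  0.7 -3.1] w 0.279
```

View pics/wrist12.png

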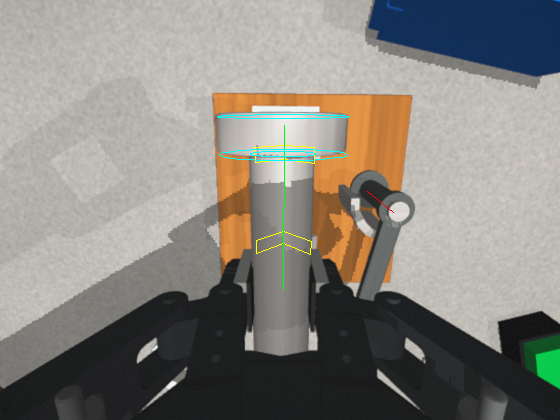

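View pics/side12.png

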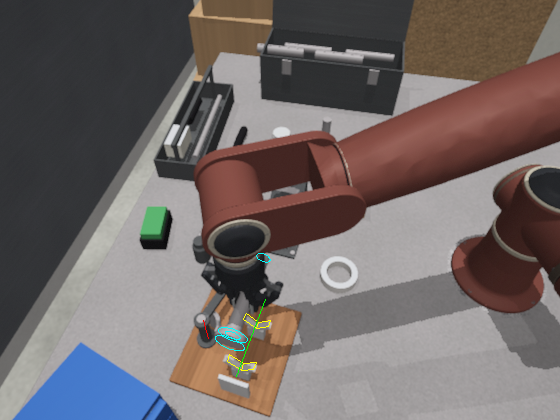

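jog_arm(
  increments=[
    {"slide": [-3.6, 1.6, 10], "rotation": [0, 0.2, 0.45]},
    {"slide": [0, 0, 20], "rotation": [0, 0, 0]},
    {"slide": [0, 0, 25], "rotation": [0, 0, 0]},
    {"slide": [0, 0, 25], "rotation": [0, 0, 0]},
    {"slide": [0, 0, 25], "rotation": [0, 0, 0]},
    {"slide": [0, 0, 20], "rotation": [0, 0, 0]},
    {"slide": [0, 0, 15], "rotation": [0, 0, 0]},
    {"slide": [0, 0, 0], "rotation": [0, 0, 0]},
    {"slide": [0, 0, 0], "rotation": [0, 0, 0]},
  ],
)

```text
time: 22.0
tool_pos: [0.5412, 0.3195, 0.0867]
tool_rot: [-0.001, 0.745, 0.668, -0.001]
contact_force: [0.4, -0.1, -2.7]
gripper_width: 0.274
```

```bash
python3 - <<'E'
from rk import *
from plant import state,optics
st=state(); print(st["joint_pos"].round(3))
plan(st,rw(0,.085-.073,.0563),rotC)
q=quat(st["tool_rot"]); ax=-q.apply([1,0,0]); p0=st["tool_pos"]+q.apply([0,0,-.0187])-ax*.073
L=racklines()+pinlines(p0,ax)
f=optics.grab_frame("wrist"); cv2.imwrite("pics/wrist13.png",draw(f,(170,0,400,330),2,L)[:600])
f=optics.grab_frame("side"); save(f,"side13.pkl"); cv2.imwrite("pics/side13.png",np.hstack([draw(f,(180,260,310,410),3,[]),draw(f,(180,260,310,410),3,L)]))
E
```

```text
[0.414 0.188 1.717 0.002 1.238 0.523]
t 22.0 pos [0.5412 0.3195 0.0867] slide cur [ 2.8 -1.2 30.4] slide after [ 2.8 -1.3 30.4] rotvec [-0.14 -0.04 -0.34] F [ 0.4 -0.1 -2.7] w 0.274
```

View pics/wrist13.png

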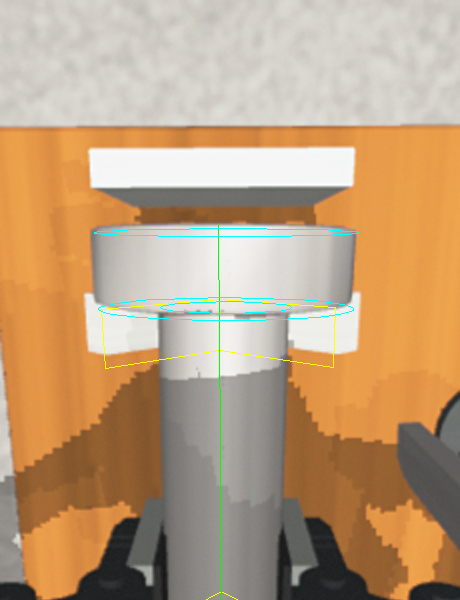

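View pics/side13.png

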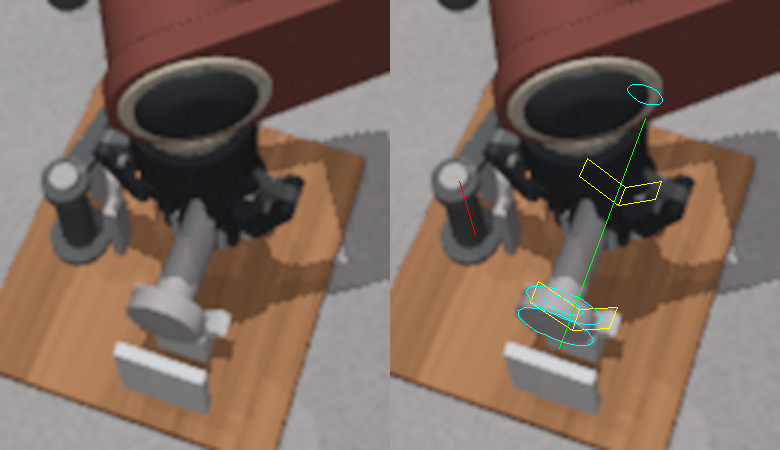

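```bash
python3 - <<'E'
from rk import *
f=load("side13.pkl")
T=np.array([.5412,.3195,.0867]);q=quat([-.001,.745,.668,-.001])
ax=-q.apply([1,0,0]); p0=T+q.apply([0,0,-.0187])-ax*.073
print(p0,ax)
L=racklines()+pinlines(p0,ax)
b=(205,330,265,405)
cv2.imwrite("pics/z13.png",np.hstack([draw(f,b,6,[]),draw(f,b,6,L)]))
E
```

```text
[0.54918533 0.39206485 0.1053887 ] [-1.08665060e-01 -9.94078408e-01  1.53807587e-04]
```

View pics/z13.png

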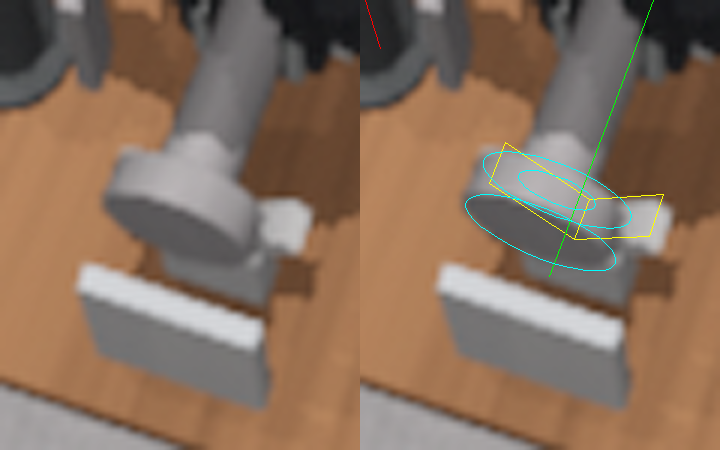

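```bash
python3 - <<'E'
from rk import *
from plant import state,optics
f=optics.grab_frame("wrist"); save(f,"wrist13.pkl")
st=state(); plan(st,rw(0,.085-.073,.0563),rotC); za=st["tool_pos"][2]+.0187
loc=lambda uv,z: np.round((Rr.T@(onz(f,uv,z)-K))*1e3,1)
for uv in ((214,146.5),(348.5,146.5),(214,176),(348.5,176)): print("V",loc(uv,.084),loc(uv,.08))
for z in (.075,.09,.1): print("cheek near",z,loc((214.5,93.5),z),loc((347,93.5),z), "far",loc((214.5,74.5),z))
print("collar face",loc((216.5,116),za),loc((347.5,116),za),"inner",loc((217,152),za),loc((346.5,152),za))
cv2.imwrite("pics/z14.png",draw(f,(200,60,365,180),4,[]))
E
```

```text
t 22.15 pos [0.5431 0.3209 0.09  ] slide cur [ 1.1 -3.1 33.7] slide after [ 1.2 -3.  33.7] rotvec [ 0.15 -0.21 -0.3 ] F [-0.3 -0.3 -2.5] w 0.275
V [-29.1  70.6  84. ] [-30.   70.3  80. ]
V [34.8 70.2 84. ] [35.7 69.9 80. ]
V [-30.   56.5  84. ] [-30.9  55.8  80. ]
V [35.5 56.1 84. ] [36.4 55.4 80. ]
cheek near 0.075 [-29.2  95.   75. ] [34.7 94.7 75. ] far [-28.6 103.5  75. ]
cheek near 0.09 [-26.2  93.6  90. ] [31.6 93.2 90. ] far [-25.7 101.2  90. ]
cheek near 0.1 [-24.2  92.6 100. ] [ 29.5  92.3 100. ] far [-23.7  99.7 100. ]
collar face [-22.2  83.6 108.7] [ 28.4  83.3 108.7] inner [-22.8  69.9 108.7] [ 28.7  69.6 108.7]
```

View pics/z14.png

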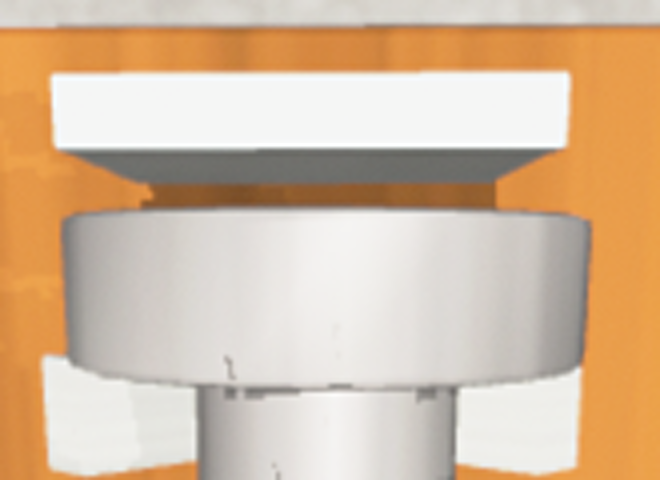

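jog_arm(
  increments=[
    {"slide": [5.5, 0, 0], "rotation": [0, 0, 0]},
    {"slide": [0, 0, 8], "rotation": [0, 0, 0]},
    {"slide": [0, 0, 8], "rotation": [0, 0, 0]},
    {"slide": [0, 0, 0], "rotation": [0, 0, 0]},
    {"slide": [0, 0, 0], "rotation": [0, 0, 0]},
    {"slide": [0, 0, 0], "rotation": [0, 0, 0]},
  ],
)

```text
time: 22.65
tool_pos: [0.5419, 0.3259, 0.0712]
tool_rot: [-0.001, 0.744, 0.668, -0.0]
contact_force: [-1.2, 0.1, -3.1]
gripper_width: 0.274
```

```bash
python3 - <<'E'
from rk import *
from plant import state,optics
f=optics.grab_frame("wrist"); save(f,"wrist15.pkl")
st=state(); plan(st,rw(0,.085-.073,.0563),rotC)
cv2.imwrite("pics/z15.png",draw(f,(180,40,385,190),3,[]))
f=optics.grab_frame("side"); save(f,"side15.pkl"); cv2.imwrite("pics/s15.png",draw(f,(190,310,290,410),5,[]))
E
```

```text
t 22.7 pos [0.5422 0.326  0.0715] slide cur [-3.7 -1.5 15.2] slide after [-3.7 -1.6 15.2] rotvec [-0.05 -0.09 -0.28] F [ 0.  -0.9 -3.2] w 0.277
```

View pics/z15.png

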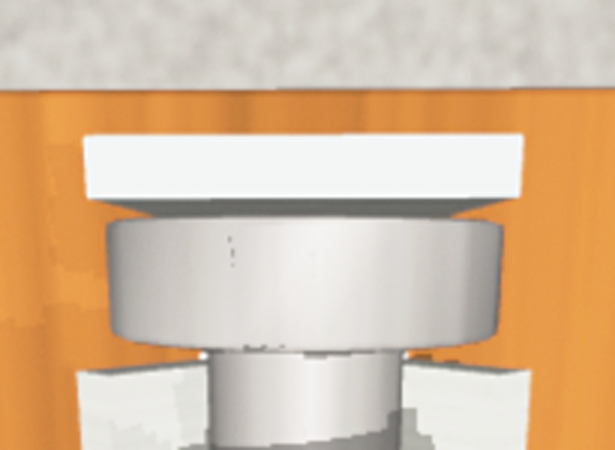

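View pics/s15.png

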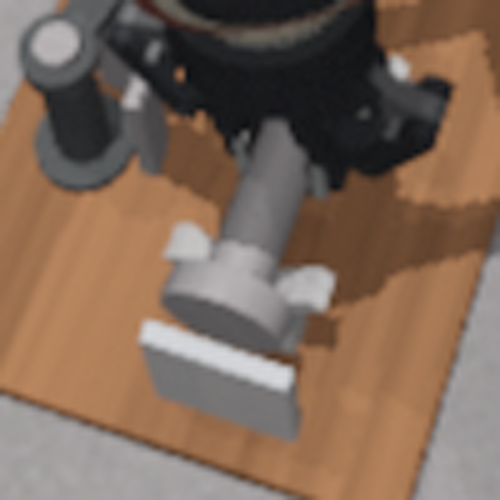

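jog_arm(
  increments=[
    {"slide": [0, 0, 5], "rotation": [0, 0, 0]},
    {"slide": [0, 0, 5], "rotation": [0, 0, 0]},
    {"slide": [0, 0, 2], "rotation": [0, 0, 0]},
    {"slide": [0, 0, 0], "rotation": [0, 0, 0]},
    {"slide": [0, 0, 0], "rotation": [0, 0, 0]},
    {"slide": [0, 0, 0], "rotation": [0, 0, 0]},
  ],
)

```text
time: 23.25
tool_pos: [0.5423, 0.326, 0.0597]
tool_rot: [-0.001, 0.744, 0.668, 0.0]
contact_force: [0.0, 0.4, -1.8]
gripper_width: 0.276
```

jog_arm(
  increments=[
    {"slide": [0, 0, 1.5], "rotation": [0, 0, 0]},
    {"slide": [0, 0, 0], "rotation": [0, 0, 0]},
    {"slide": [0, 0, 0], "rotation": [0, 0, 0]},
  ],
)

```text
time: 23.5
tool_pos: [0.5422, 0.326, 0.0582]
tool_rot: [-0.001, 0.744, 0.668, 0.0]
contact_force: [0.0, -0.7, -3.5]
gripper_width: 0.277
```

jog_arm(
  increments=[
    {"slide": [0, 0, 1.5], "rotation": [0, 0, 0]},
    {"slide": [0, 0, 0], "rotation": [0, 0, 0]},
    {"slide": [0, 0, 0], "rotation": [0, 0, 0]},
  ],
)

```text
time: 23.75
tool_pos: [0.5421, 0.326, 0.0565]
tool_rot: [-0.001, 0.744, 0.668, 0.0]
contact_force: [0.4, -0.2, -3.7]
gripper_width: 0.276
```

jog_arm(
  increments=[
    {"slide": [0, 0, 1], "rotation": [0, 0, 0]},
    {"slide": [0, 0, 0], "rotation": [0, 0, 0]},
    {"slide": [0, 0, 0], "rotation": [0, 0, 0]},
  ],
)

```text
time: 24.0
tool_pos: [0.5421, 0.326, 0.0556]
tool_rot: [-0.001, 0.744, 0.668, 0.0]
contact_force: [-0.1, 0.5, -2.5]
gripper_width: 0.276
```

jog_arm(
  increments=[
    {"slide": [0, 0, 1.2], "rotation": [0, 0, 0]},
    {"slide": [0, 0, 0], "rotation": [0, 0, 0]},
    {"slide": [0, 0, 0], "rotation": [0, 0, 0]},
  ],
)

```text
time: 24.25
tool_pos: [0.5424, 0.3261, 0.055]
tool_rot: [-0.001, 0.744, 0.668, 0.001]
contact_force: [-1.5, -0.3, 0.1]
gripper_width: 0.28
```

jog_arm(
  increments=[
    {"slide": [0, 0, 1], "rotation": [0, 0, 0]},
    {"slide": [0, 0, 0], "rotation": [0, 0, 0]},
    {"slide": [0, 0, 0], "rotation": [0, 0, 0]},
  ],
)

```text
time: 24.5
tool_pos: [0.5424, 0.3261, 0.055]
tool_rot: [-0.001, 0.744, 0.668, 0.0]
contact_force: [-3.6, -1.4, 5.8]
gripper_width: 0.279
```

jog_arm(
  increments=[
    {"slide": [0, -0.5, -0.5], "rotation": [0, 0, 0]},
    {"slide": [0, 0, 0], "rotation": [0, 0, 0]},
  ],
)

```text
time: 24.67
tool_pos: [0.5424, 0.3261, 0.0549]
tool_rot: [-0.0, 0.744, 0.668, 0.001]
contact_force: [-1.3, -1.8, 4.7]
gripper_width: 0.276
```

jog_arm(
  increments=[
    {"slide": [0, 0, 0], "rotation": [0, 0, 0]},
    {"slide": [0, 0, 0], "rotation": [0, 0, 0]},
    {"slide": [0, 0, 0], "rotation": [0, 0, 0]},
    {"slide": [0, 0, 0], "rotation": [0, 0, 0]},
    {"slide": [0, 0, 0], "rotation": [0, 0, 0]},
    {"slide": [0, 0, 0], "rotation": [0, 0, 0]},
  ],
  fingers=0.7,
)

```text
time: 25.17
tool_pos: [0.5417, 0.3261, 0.0538]
tool_rot: [-0.001, 0.744, 0.668, 0.0]
contact_force: [0.1, -0.3, -0.9]
gripper_width: 0.699
```

jog_arm(
  increments=[
    {"slide": [0, 0, -8], "rotation": [0, 0, 0]},
    {"slide": [0, 0, -15], "rotation": [0, 0, 0]},
    {"slide": [0, 0, -25], "rotation": [0, 0, 0]},
    {"slide": [0, 0, -30], "rotation": [0, 0, 0]},
    {"slide": [0, 0, -30], "rotation": [0, 0, 0]},
    {"slide": [0, 0, -30], "rotation": [0, 0, 0]},
    {"slide": [-20, 0, -20], "rotation": [0, 0, 0]},
    {"slide": [-30, 0, 0], "rotation": [0, 0, 0]},
    {"slide": [-30, 0, 0], "rotation": [0, 0, 0]},
    {"slide": [-30, 0, 0], "rotation": [0, 0, 0]},
    {"slide": [0, 0, 0], "rotation": [0, 0, 0]},
    {"slide": [0, 0, 0], "rotation": [0, 0, 0]},
  ],
)

```text
time: 26.17
tool_pos: [0.5304, 0.2155, 0.2137]
tool_rot: [-0.0, 0.745, 0.667, 0.002]
contact_force: [0.7, 0.4, -0.4]
gripper_width: 0.699
```

```bash
python3 - <<'E'
from rk import *
from plant import state,optics,place_of
st=state(); plan(st,rw(0,.085-.073,.0563),rotC); print(st["joint_pos"].round(3))
f=optics.grab_frame("wrist"); save(f,"wrist16.pkl"); d=place_of("keeper_knob","wrist"); print("wrist knob",[(x["uv"],x["score"]) for x in d[:2]])
for z in (.12,.13): print([np.round(onz(f,x["uv"],z),4) for x in d[:1]])
cv2.imwrite("pics/w16.png",f["frame"])
f=optics.grab_frame("side"); save(f,"side16.pkl"); d=place_of("keeper_knob","side"); print("side knob",[(x["uv"],x["score"]) for x in d[:2]])
for z in (.12,.13): print([np.round(onz(f,x["uv"],z),4) for x in d[:1]])
cv2.imwrite("pics/s16.png",draw(f,(160,240,320,410),3,[]))
f=optics.grab_frame("top"); save(f,"top16.pkl"); cv2.imwrite("pics/t16.png",draw(f,(100,150,260,270),4,[]))
E
```

```text
t 26.17 pos [0.5304 0.2155 0.2137] slide cur [106.8  -2.2 157.7] slide after [107.3  -1.2 157.4] rotvec [ 0.09 -0.17 -0.41] F [ 0.7  0.4 -0.4] w 0.699
[ 0.255 -0.062  1.757  0.002  1.444  0.365]
wrist knob [([370.3, 255.4], 0.6)]
[array([0.6004, 0.1726, 0.12  ])]
[array([0.5978, 0.1774, 0.13  ])]
side knob [([240.9, 263.2], 0.67)]
[array([0.5937, 0.1758, 0.12  ])]
[array([0.5915, 0.1818, 0.13  ])]
```

View pics/w16.png

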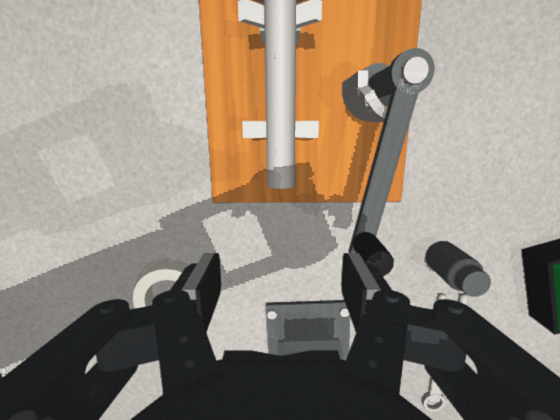

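View pics/s16.png

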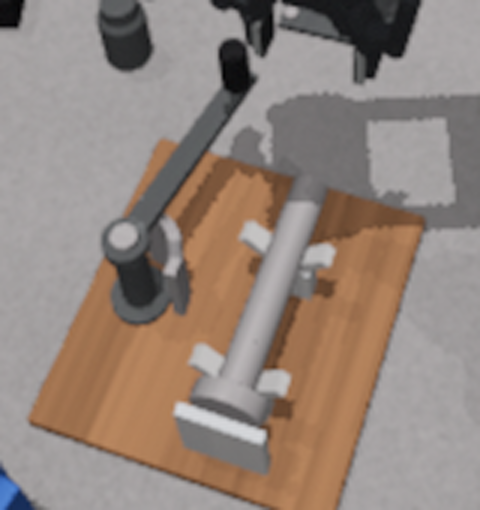

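View pics/t16.png

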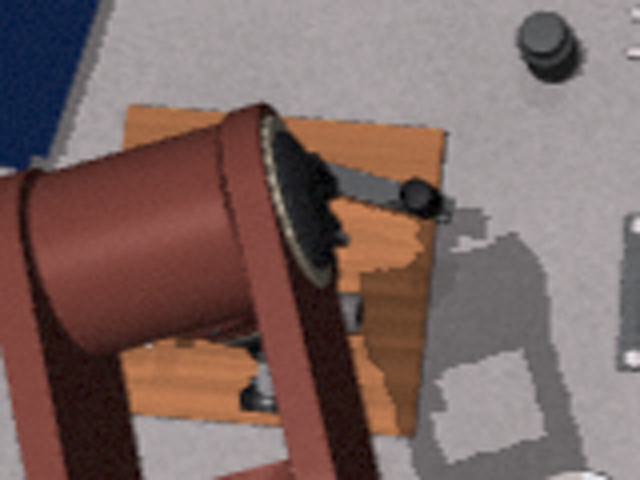

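```bash
cat > kn.py <<'E'
from rk import *
H=np.array([.641,.315,0])
def kpos(th,z=.116,r=.14): return H+Rr@np.array([-r*np.sin(th),-r*np.cos(th),0])+[0,0,z]
def krot(th): return frame(Rr@np.array([np.sin(th),np.cos(th),0]),[0,0,-1])
E
python3 - <<'E'
from kn import *
from plant import state
st=state(); print(kpos(.2)); plan(st,[.5975,.179,.195],krot(.2))
E
```

```text
[0.59922612 0.18137761 0.116     ]
t 26.42 pos [0.53   0.2174 0.2121] slide cur [-31.   71.2  17. ] slide after [-16.5  75.8  17.1] rotvec [-0.04 -0.11 11.25] F [ 0.4 -1.3 -0.2] w 0.701
```

jog_arm(
  increments=[
    {"slide": [-8, 18, 0], "rotation": [0, 0, 0]},
    {"slide": [-8, 18, 0], "rotation": [0, 0, 0]},
    {"slide": [-8, 18, 0], "rotation": [0, 0, 0]},
    {"slide": [-7, 17, 0], "rotation": [0, 0, 0]},
    {"slide": [0, 0, 0], "rotation": [0, 0, 5.6]},
    {"slide": [0, 0, 0], "rotation": [0, 0, 5.6]},
    {"slide": [0, 0, 8], "rotation": [0, 0, 0]},
    {"slide": [0, 0, 8], "rotation": [0, 0, 0]},
    {"slide": [0, 0, 0], "rotation": [0, 0, 0]},
    {"slide": [0, 0, 0], "rotation": [0, 0, 0]},
  ],
  fingers=0.65,
)

```text
time: 27.25
tool_pos: [0.5962, 0.1783, 0.194]
tool_rot: [-0.001, 0.805, 0.593, -0.001]
contact_force: [0.6, -0.6, 0.4]
gripper_width: 0.652
```

```bash
python3 - <<'E'
from kn import *
from plant import state,optics,place_of
st=state(); plan(st,[.5975,.179,.195],krot(.2)); print(st["joint_pos"].round(3))
f=optics.grab_frame("wrist"); save(f,"wrist17.pkl"); d=place_of("keeper_knob","wrist"); print("wrist knob",[(x["uv"],x["score"]) for x in d[:2]])
q=quat(st["tool_rot"])
for x in d[:1]: X=onz(f,x["uv"],.13); print(X,"in tool mm",q.inv().apply(X-st["tool_pos"])*1e3)
p=st["tool_pos"]; L=[(np.array([p+q.apply([0,0,-.02]),p+q.apply([0,0,.07])]),(0,0,255)),(circ(np.array([*p[:2],.15]),np.array([0,0,1.]),.011),(0,255,255)),(circ(np.array([*p[:2],.105]),np.array([0,0,1.]),.011),(0,255,255))]
cv2.imwrite("pics/w17.png",draw(f,(0,0,560,420),1,L))
E
```

```text
t 27.25 pos [0.5962 0.1783 0.194 ] slide cur [ 1.1  1.  -1. ] slide after [ 1.1  1.  -1. ] rotvec [-0.2  -0.01  0.1 ] F [ 0.6 -0.6  0.4] w 0.652
[0.17  0.073 1.654 0.002 1.417 0.471]
wrist knob [([284.1, 225.6], 0.57)]
[0.59779332 0.17864741 0.13      ] in tool mm [ 0.78667391  1.60844746 64.00444426]
```

View pics/w17.png

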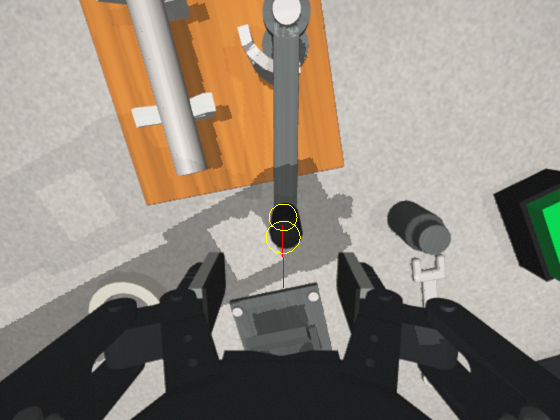

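jog_arm(
  increments=[
    {"slide": [1, 1, 15], "rotation": [0, 0, 0]},
    {"slide": [0, 0, 18], "rotation": [0, 0, 0]},
    {"slide": [0, 0, 18], "rotation": [0, 0, 0]},
    {"slide": [0, 0, 15], "rotation": [0, 0, 0]},
    {"slide": [0, 0, 10], "rotation": [0, 0, 0]},
    {"slide": [0, 0, 0], "rotation": [0, 0, 0]},
    {"slide": [0, 0, 0], "rotation": [0, 0, 0]},
  ],
)

```text
time: 27.93
tool_pos: [0.598, 0.1787, 0.1189]
tool_rot: [-0.001, 0.806, 0.592, -0.0]
contact_force: [-0.7, 0.5, -0.3]
gripper_width: 0.648
```

jog_arm(
  increments=[
    {"slide": [0, 0, 0], "rotation": [0, 0, 0]},
    {"slide": [0, 0, 0], "rotation": [0, 0, 0]},
    {"slide": [0, 0, 0], "rotation": [0, 0, 0]},
    {"slide": [0, 0, 0], "rotation": [0, 0, 0]},
  ],
  fingers=0.36,
)

```text
time: 28.27
tool_pos: [0.599, 0.1789, 0.1207]
tool_rot: [-0.0, 0.806, 0.592, 0.001]
contact_force: [-0.8, -0.9, -0.5]
gripper_width: 0.359
```

```bash
python3 - <<'E'
from kn import *
from plant import state,optics
st=state(); plan(st,kpos(.2),krot(.2)); print(st["joint_pos"].round(3))
f=optics.grab_frame("wrist"); save(f,"wrist18.pkl"); cv2.imwrite("pics/w18.png",f["frame"])
f=optics.grab_frame("side"); cv2.imwrite("pics/s18.png",draw(f,(190,200,320,350),4,[]))
E
```

```text
t 28.27 pos [0.599  0.1789 0.1207] slide cur [ 2.4 -0.5  4.7] slide after [ 2.4 -0.5  4.7] rotvec [ 0.03 -0.13 -0.02] F [-0.8 -0.9 -0.5] w 0.359
[0.17  0.142 1.708 0.002 1.29  0.473]
```

View pics/w18.png

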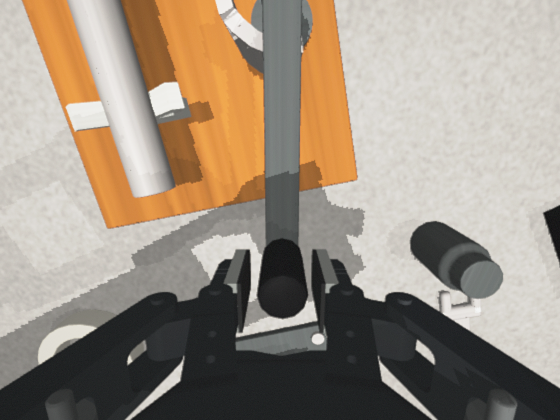

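View pics/s18.png

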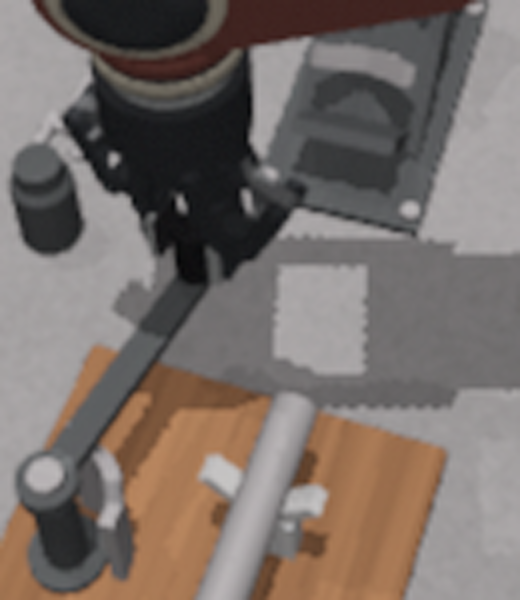

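jog_arm(
  increments=[
    {"slide": [0.2, -7.3, 2], "rotation": [0, 0, 3]},
    {"slide": [0.2, -7.3, 0], "rotation": [0, 0, 3]},
    {"slide": [0.2, -7.3, 0], "rotation": [0, 0, 3]},
    {"slide": [0.2, -7.3, 0], "rotation": [0, 0, 3]},
    {"slide": [0.2, -7.3, 0], "rotation": [0, 0, 3]},
    {"slide": [0.2, -7.3, 0], "rotation": [0, 0, 3]},
    {"slide": [0.2, -7.3, 0], "rotation": [0, 0, 3]},
    {"slide": [0.2, -7.3, 0], "rotation": [0, 0, 3]},
    {"slide": [0.2, -7.3, 0], "rotation": [0, 0, 3]},
    {"slide": [0.2, -7.3, 0], "rotation": [0, 0, 3]},
    {"slide": [0.2, -7.3, 0], "rotation": [0, 0, 3]},
    {"slide": [0.2, -7.3, 0], "rotation": [0, 0, 3]},
    {"slide": [0, 0, 0], "rotation": [0, 0, 0]},
  ],
)

```text
time: 29.45
tool_pos: [0.5282, 0.2294, 0.1186]
tool_rot: [-0.001, 0.949, 0.314, 0.001]
contact_force: [-0.6, 0.7, 0.6]
gripper_width: 0.36
```

```bash
python3 - <<'E'
from kn import *
from plant import state,optics
st=state(); th=.2+np.deg2rad(36); plan(st,kpos(th),krot(th)); print(st["joint_pos"].round(3))
f=optics.grab_frame("wrist"); cv2.imwrite("pics/w19.png",f["frame"])
E
```

```text
t 29.45 pos [0.5282 0.2294 0.1186] slide cur [ 1.6 -1.3  2.6] slide after [ 1.6 -1.3  2.6] rotvec [-0.08 -0.11 -0.02] F [-0.6  0.7  0.6] w 0.36
[0.28  0.032 1.829 0.002 1.28  1.211]
```

View pics/w19.png

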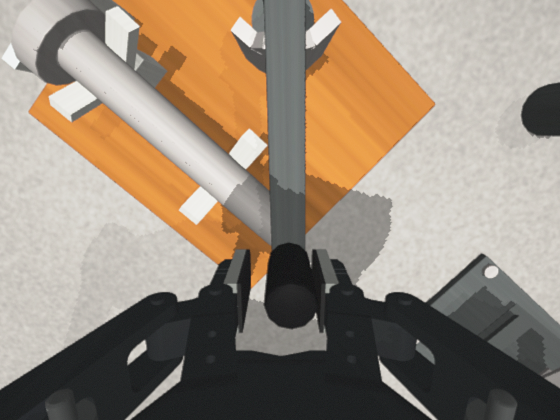

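jog_arm(
  increments=[
    {"slide": [0.4, -7.3, 0], "rotation": [0, 0, 3]},
    {"slide": [0.4, -7.3, 0], "rotation": [0, 0, 3]},
    {"slide": [0.3, -7.3, 0], "rotation": [0, 0, 3]},
    {"slide": [0.2, -7.3, 0], "rotation": [0, 0, 3]},
    {"slide": [0.2, -7.3, 0], "rotation": [0, 0, 3]},
    {"slide": [0.2, -7.3, 0], "rotation": [0, 0, 3]},
    {"slide": [0.2, -7.3, 0], "rotation": [0, 0, 3]},
    {"slide": [0.2, -7.3, 0], "rotation": [0, 0, 3]},
    {"slide": [0.2, -7.3, 0], "rotation": [0, 0, 3]},
    {"slide": [0.2, -7.3, 0], "rotation": [0, 0, 3]},
    {"slide": [0.2, -7.3, 0], "rotation": [0, 0, 3]},
    {"slide": [0.2, -7.3, 0], "rotation": [0, 0, 3]},
    {"slide": [0.2, -7.3, 0], "rotation": [0, 0, 3]},
    {"slide": [0, 0, 0], "rotation": [0, 0, 0]},
    {"slide": [0, 0, 0], "rotation": [0, 0, 0]},
  ],
)

```text
time: 30.75
tool_pos: [0.5013, 0.318, 0.1177]
tool_rot: [-0.001, 1.0, -0.02, -0.001]
contact_force: [-0.6, 0.4, -0.2]
gripper_width: 0.36
```

```bash
python3 - <<'E'
from kn import *
from plant import state,optics
st=state(); th=1.57; plan(st,kpos(th),krot(th)); print(st["joint_pos"].round(3))
f=optics.grab_frame("wrist"); cv2.imwrite("pics/w20.png",f["frame"])
f=optics.grab_frame("side"); cv2.imwrite("pics/s20.png",draw(f,(170,250,320,400),4,[]))
E
```

```text
t 30.75 pos [0.5013 0.318  0.1177] slide cur [  0.  -11.3   1.7] slide after [ -0.7 -11.2   1.7] rotvec [-0.09  0.07  3.62] F [-0.6  0.4 -0.2] w 0.36
[4.390e-01 7.500e-02 1.786e+00 2.000e-03 1.281e+00 2.048e+00]
```

View pics/w20.png

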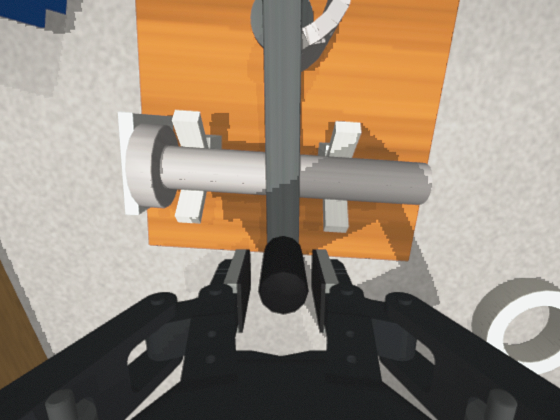

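View pics/s20.png

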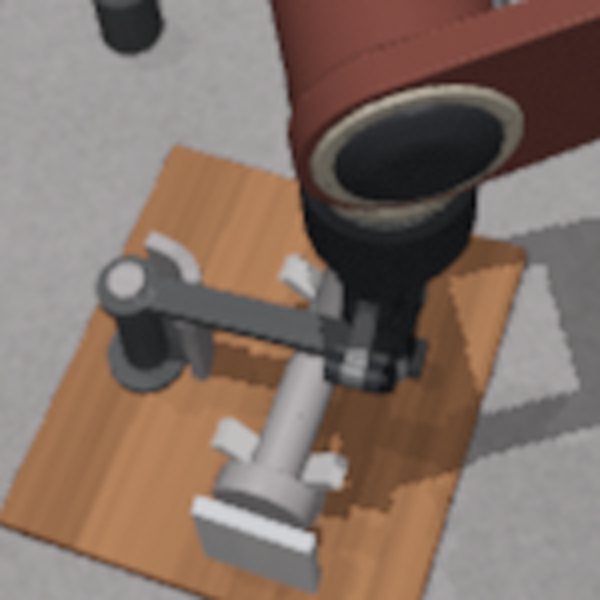

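jog_arm(
  increments=[
    {"slide": [0.2, -6, 0], "rotation": [0, 0, 2.5]},
    {"slide": [0.1, -4, 0], "rotation": [0, 0, 1.1]},
    {"slide": [0, -2, 0], "rotation": [0, 0, 0]},
    {"slide": [0, -1.5, 0], "rotation": [0, 0, 0]},
    {"slide": [0, 0, 0], "rotation": [0, 0, 0]},
    {"slide": [0, 0, 0], "rotation": [0, 0, 0]},
  ],
)

```text
time: 31.35
tool_pos: [0.5024, 0.3315, 0.1178]
tool_rot: [-0.001, 0.999, -0.052, -0.0]
contact_force: [-0.2, -0.1, -0.4]
gripper_width: 0.36
```

jog_arm(
  increments=[
    {"slide": [0, -1.5, 0], "rotation": [0, 0, 0]},
    {"slide": [0, 0, 0], "rotation": [0, 0, 0]},
    {"slide": [0, 0, 0], "rotation": [0, 0, 0]},
  ],
)

```text
time: 31.6
tool_pos: [0.5025, 0.3326, 0.1178]
tool_rot: [-0.0, 0.999, -0.052, -0.001]
contact_force: [-2.2, -2.6, 0.6]
gripper_width: 0.356
```

jog_arm(
  increments=[
    {"slide": [0, -1.2, 0], "rotation": [0, 0, 0]},
    {"slide": [0, 0, 0], "rotation": [0, 0, 0]},
    {"slide": [0, 0, 0], "rotation": [0, 0, 0]},
  ],
)

```text
time: 31.85
tool_pos: [0.5025, 0.3335, 0.1177]
tool_rot: [0.0, 0.999, -0.052, -0.001]
contact_force: [-2.0, -5.0, 0.8]
gripper_width: 0.363
```

```bash
python3 - <<'E'
from kn import *
from plant import state,optics
st=state(); th=1.57; plan(st,kpos(th),krot(th))
f=optics.grab_frame("wrist"); cv2.imwrite("pics/w21.png",f["frame"])
f=optics.grab_frame("side"); cv2.imwrite("pics/s21.png",draw(f,(170,250,320,400),4,[]))
E
```

```text
t 31.85 pos [0.5025 0.3335 0.1177] slide cur [-0.3  4.3  1.7] slide after [-0.4  4.3  1.7] rotvec [ 0.02  0.09 -0.12] F [-2.  -5.   0.8] w 0.363
```

View pics/w21.png

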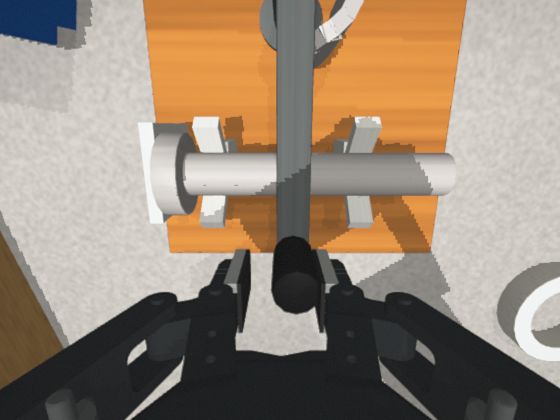

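View pics/s21.png

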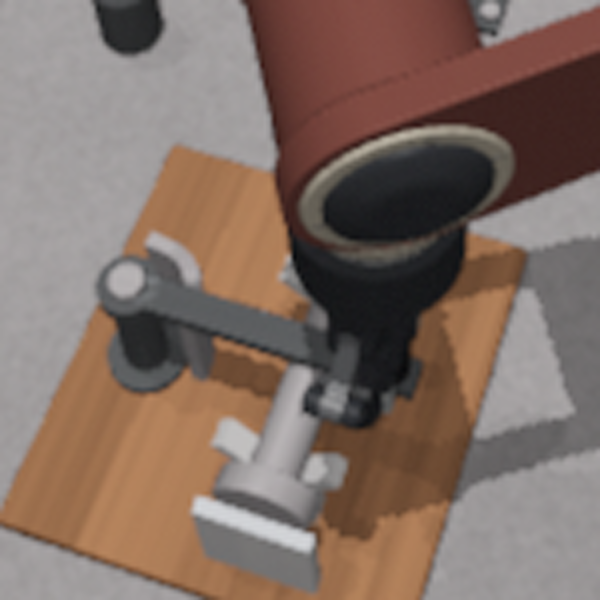

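jog_arm(
  increments=[
    {"slide": [0, -1.5, 0], "rotation": [0, 0, 0]},
    {"slide": [0, -1, 0], "rotation": [0, 0, 0]},
    {"slide": [0, 0, 0], "rotation": [0, 0, 0]},
    {"slide": [0, 0, 0], "rotation": [0, 0, 0]},
  ],
)

```text
time: 32.28
tool_pos: [0.5026, 0.3349, 0.1175]
tool_rot: [0.001, 0.999, -0.052, -0.001]
contact_force: [-2.3, -8.1, 1.0]
gripper_width: 0.361
```

Pressed firmly against the end stop. Back off to centre, open, and lift clear.

jog_arm(
  increments=[
    {"slide": [0, 3, 0], "rotation": [0, 0, 0]},
    {"slide": [0, 4, 0], "rotation": [0, 0, 0]},
    {"slide": [0, 0, 0], "rotation": [0, 0, 0]},
    {"slide": [0, 0, 0], "rotation": [0, 0, 0]},
    {"slide": [0, 0, 0], "rotation": [0, 0, 0]},
  ],
  fingers=0.6,
)

```text
time: 32.7
tool_pos: [0.5026, 0.3302, 0.1183]
tool_rot: [-0.001, 0.999, -0.052, 0.0]
contact_force: [0.7, 0.1, -0.1]
gripper_width: 0.599
```

jog_arm(
  increments=[
    {"slide": [0, 0, -10], "rotation": [0, 0, 0]},
    {"slide": [0, 0, -20], "rotation": [0, 0, 0]},
    {"slide": [0, 0, -25], "rotation": [0, 0, 0]},
    {"slide": [0, 0, -25], "rotation": [0, 0, 0]},
    {"slide": [0, 0, -25], "rotation": [0, 0, 0]},
    {"slide": [0, 0, -25], "rotation": [0, 0, 0]},
    {"slide": [0, 0, 0], "rotation": [0, 0, 0]},
    {"slide": [0, 0, 0], "rotation": [0, 0, 0]},
  ],
)

```text
time: 33.37
tool_pos: [0.5036, 0.3303, 0.2513]
tool_rot: [-0.002, 0.999, -0.052, 0.002]
contact_force: [0.2, -0.6, -0.6]
gripper_width: 0.602
```

```bash
python3 - <<'E'
from kn import *
from plant import state,optics
st=state(); th=1.57; plan(st,kpos(th),krot(th))
f=optics.grab_frame("wrist"); save(f,"w22.pkl"); cv2.imwrite("pics/w22.png",f["frame"])
f=optics.grab_frame("side"); save(f,"s22.pkl"); cv2.imwrite("pics/s22.png",draw(f,(170,250,320,400),4,[]))
E
```

```text
t 33.37 pos [0.5036 0.3303 0.2513] slide cur [ -2.2   1.8 135.3] slide after [ -1.7   1.2 135.3] rotvec [-0.27 -0.22 -0.11] F [ 0.2 -0.6 -0.6] w 0.602
```

View pics/w22.png

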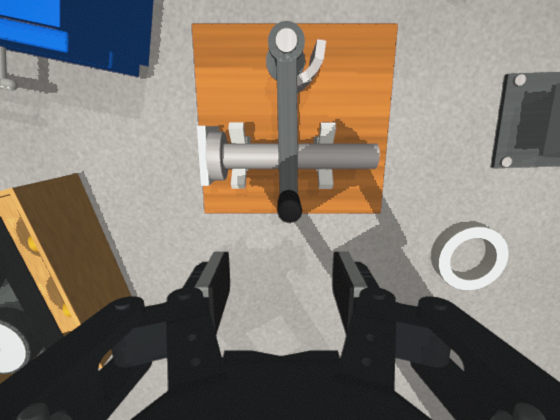

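View pics/s22.png

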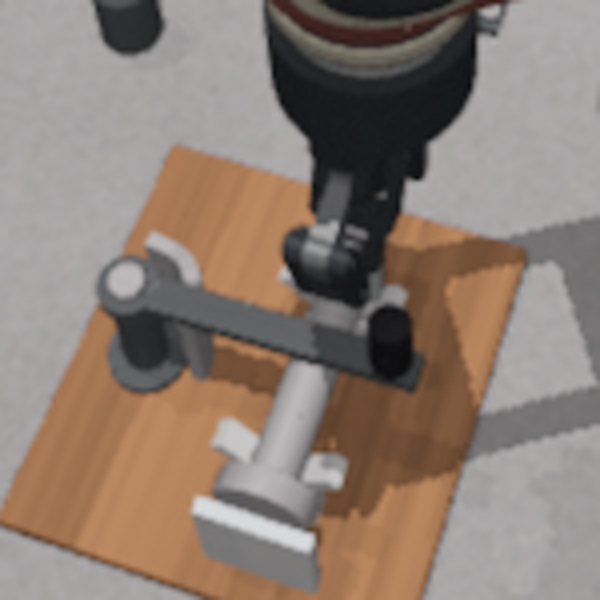

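```bash
python3 - <<'E'
from kn import *
f=load("w22.pkl"); s=load("s22.pkl")
cv2.imwrite("pics/z22.png",np.hstack([draw(f,(255,10,325,230),2,[]),cv2.resize(draw(f,(262,170,322,230),7,[]),(440,440))]))
im=draw(s,(235,305,295,365),8,[]); cv2.imwrite("pics/z22s.png",im)
from plant import place_of
a=place_of("keeper_knob","wrist"); b=place_of("keeper_knob","side"); print(a[:1],b[:1])
X=tri([(f,a[0]["uv"]),(s,b[0]["uv"])]); print(X, Rr.T@(X-H))
for z in (.118,.124,.136): print(z,(Rr.T@(onz(f,a[0]["uv"],z)-H)).round(4),(Rr.T@(onz(s,b[0]["uv"],z)-H)).round(4))
E
```

```text
[{'uv': [287.5, 207.7], 'score': 0.58}] [{'uv': [265.6, 333.6], 'score': 0.78}]
[0.503341   0.32683946 0.13665632] [-0.13814674 -0.00237711  0.13665632]
0.118 [-0.144  -0.0036  0.118 ] [-0.1348 -0.0094  0.118 ]
0.124 [-0.1424 -0.0035  0.124 ] [-0.1358 -0.007   0.124 ]
0.136 [-0.1392 -0.0033  0.136 ] [-0.1376 -0.0022  0.136 ]
```

View pics/z22.png

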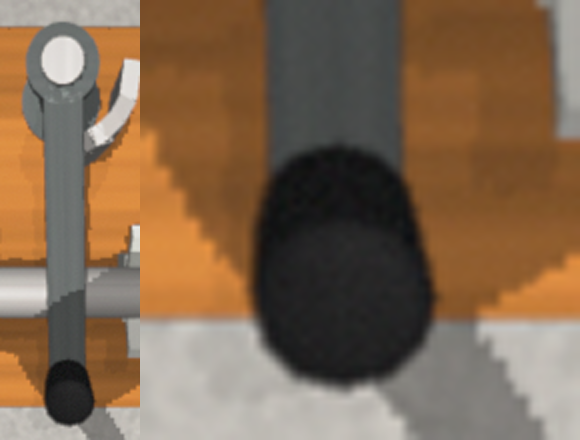

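View pics/z22s.png

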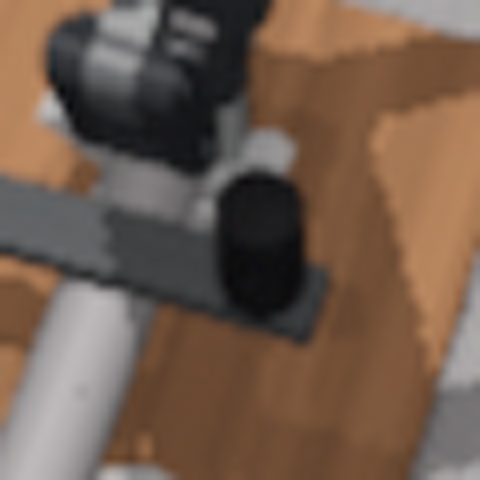

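jog_arm(
  increments=[
    {"slide": [0, 0, -30], "rotation": [0, 0, 0]},
    {"slide": [0, 0, -20], "rotation": [0, 0, 0]},
    {"slide": [0, 30, 0], "rotation": [0, 0, 0]},
    {"slide": [0, 30, 0], "rotation": [0, 0, 0]},
    {"slide": [0, 30, 0], "rotation": [0, 0, 0]},
    {"slide": [0, 30, 0], "rotation": [0, 0, 0]},
    {"slide": [0, 30, 0], "rotation": [0, 0, 0]},
    {"slide": [0, 30, 0], "rotation": [0, 0, 0]},
    {"slide": [0, 30, 0], "rotation": [0, 0, 0]},
    {"slide": [0, 30, 0], "rotation": [0, 0, 0]},
    {"slide": [0, 0, 0], "rotation": [0, 0, 0]},
  ],
)

```text
time: 34.48
tool_pos: [0.4766, 0.087, 0.2961]
tool_rot: [0.0, 0.999, -0.055, -0.001]
contact_force: [-0.1, 0.0, -0.0]
gripper_width: 0.598
```

```bash
python3 - <<'E'
from kn import *
from plant import state,optics,place_of
st=state(); print(st["time"],st["tool_pos"])
for c,n,b,k in (("side","s23",(170,270,320,400),5),("top","t23",(110,165,220,270),5)):
    f=optics.grab_frame(c); save(f,n+".pkl"); cv2.imwrite(f"pics/{n}.png",draw(f,b,k,[])); print(c,[(x["uv"],x["score"]) for x in place_of("keeper_knob",c)[:1]],[(x["uv"],x["score"]) for x in place_of("pin_end",c)[:1]],[(x["uv"],x["score"]) for x in place_of("pin",c)[:1]])
E
```

```text
34.4833 [0.47664186 0.08695545 0.29608597]
side [([270.2, 336.2], 0.94)] [([265.5, 298.7], 0.68)] [([233.5, 377.8], 0.83)]
top [([144.8, 238.2], 0.8)] [] [([123.1, 224.4], 0.84)]
```

View pics/s23.png

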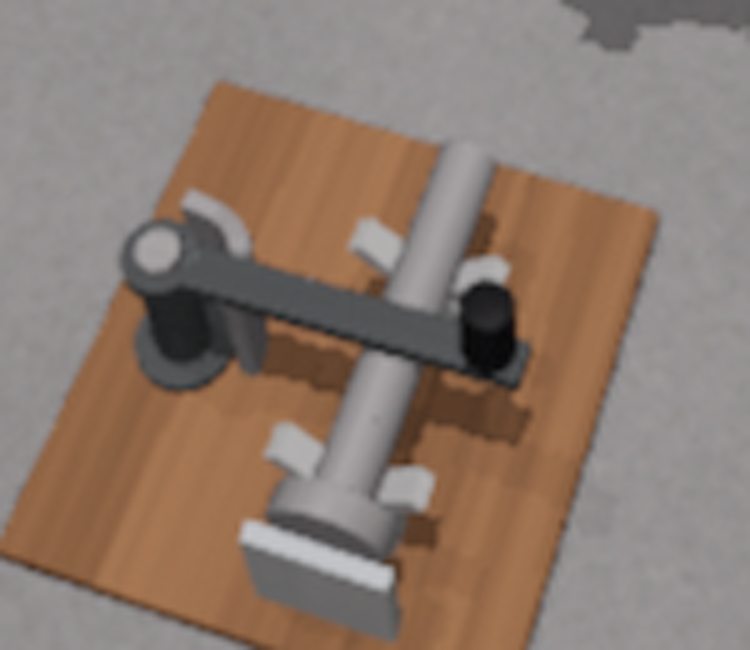

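View pics/t23.png

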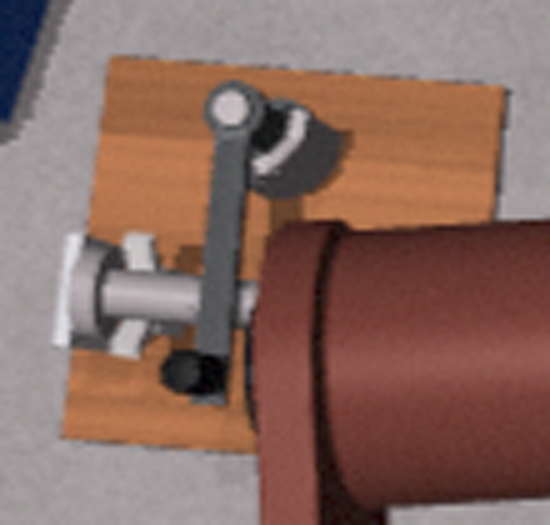

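```bash
python3 - <<'E'
from kn import *
s0,t0,s1,t1=[load(n+".pkl") for n in ("side0","top0","s23","t23")]
print("start top", tri([(s0,(237.4,255.9)),(t0,(204.8,198.2))]))
print("now top", tri([(s1,(267.2,330.2)),(t1,(146.8,238.6))]))
a0=tri([(s0,(238.5,262.4)),(t0,(206.5,198))]);print(a0)
print("nets now",tri([(s1,(270.2,336.2)),(t1,(144.8,238.2))]))
# overlay armbox
H2=H
def arm(th,zc,kt=.05):
    d=Rr@np.array([-np.sin(th),-np.cos(th),0]); n=np.array([-d[1],d[0],0]); L=[]
    for z in (zc-.005,zc+.005):
        c=H2+[0,0,z]; L.append((np.array([c+n*.009,c+d*.155+n*.009,c+d*.155-n*.009,c-n*.009]),(0,255,255) if z>zc else (0,160,255)))
    c=H2+d*.14
    for z in (zc+.005,zc+.05): L.append((circ(c+[0,0,z],np.array([0,0,1.]),.011),(0,255,0)))
    return L
for tag,th,zc in (("lo",1.57,.094),("hi",1.57,.106)):
    a=draw(s1,(185,300,295,370),5,arm(th,zc)); b=draw(t1,(130,175,180,255),4,arm(th,zc))[:350]
    cv2.imwrite(f"pics/ov_{tag}.png",np.hstack([a,np.vstack([b,np.zeros((350-b.shape[0],b.shape[1],3),np.uint8)])]))
a=draw(s0,(185,245,295,350),4,arm(.2,.1)); b=draw(t0,(130,175,220,260),4,arm(.2,.1))
h=max(a.shape[0],b.shape[0]); pad=lambda x: np.vstack([x,np.zeros((h-x.shape[0],x.shape[1],3),np.uint8)])
cv2.imwrite("pics/ov_st.png",np.hstack([pad(a),pad(b)])[:,:800])
E
```

```text
start top [0.59948577 0.1748238  0.14523117]
now top [0.50177602 0.32130387 0.13959897]
[0.60119525 0.17480565 0.11984737]
nets now [0.49869664 0.32853467 0.13164164]
```

View pics/ov_lo.png

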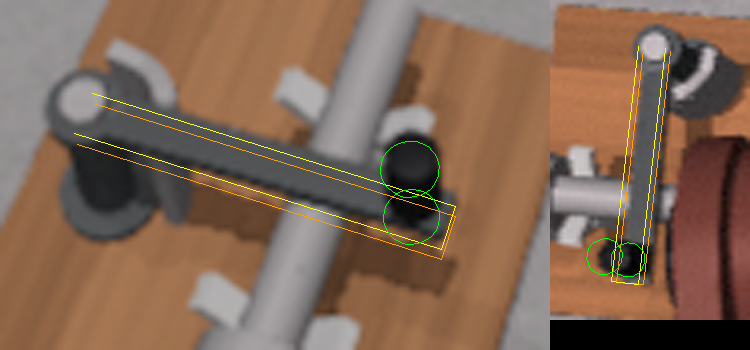

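View pics/ov_hi.png

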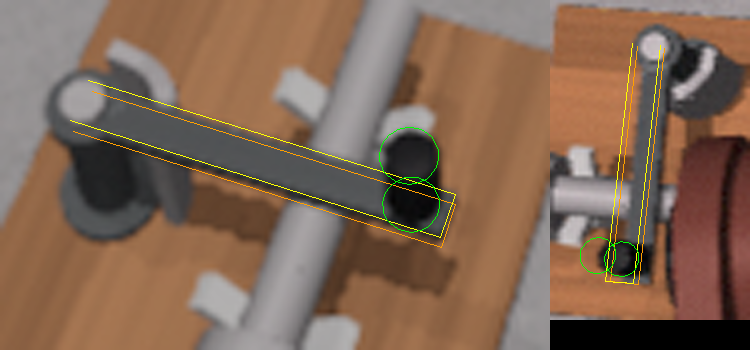

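View pics/ov_st.png

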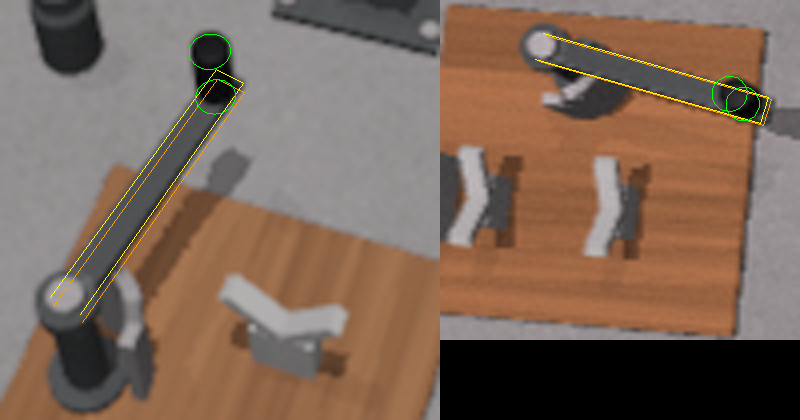

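```bash
python3 - <<'E'
from kn import *
def segs(f,box,minl):
    a,b,c,d=box; g=cv2.cvtColor(f["frame"],cv2.COLOR_BGR2GRAY)[b:d,a:c]
    l=cv2.createLineSegmentDetector(cv2.LSD_REFINE_ADV).detect(g)[0][:,0]
    l=l+np.array([a,b,a,b]); return [x for x in l if np.hypot(x[2]-x[0],x[3]-x[1])>minl]
f=load("w22.pkl")
for x in segs(f,(185,15,400,225),25):
    for z in (.097,):
        A=onz(f,x[:2],z);Bp=onz(f,x[2:],z);d=Bp-A; ang=np.degrees(np.arctan2(d[1],d[0]))%180
        print(x.round(1),"ang",round(ang,2), "len",round(np.linalg.norm(d)*1e3))
E
```

```text
[317.4  39.8 311.7  64.6] ang 161.54 len 20
[220.7 177.  219.  133.2] ang 173.15 len 42
[208.7 185.7 204.4 150.6] ang 177.25 len 34
[378.1 213.4 309.4 213. ] ang 83.77 len 69
[225.5 163.2 284.3 164.5] ang 82.77 len 57
[277.  146.3 222.  147.9] ang 85.72 len 52
[263.1  22.7 290.7  20.4] ang 88.13 len 24
[383.4 196.7 398.2 223.1] ang 26.49 len 33
[349.8 186.3 305.2 213.6] ang 116.95 len 52
[196.2 126.8 200.2 183.2] ang 174.0 len 53
[291.9  22.1 396.9  22.2] ang 83.88 len 90
[397.6  24.3 393.5  75.7] ang 174.73 len 41
[299.2  93.1 299.1 138.1] ang 174.82 len 40
[194.6  90.7 190.7  24.3] ang 173.32 len 54
[393.1  76.9 382.9 186.9] ang 173.93 len 100
[193.1  22.1 261.9  22.3] ang 83.78 len 59
[274.4 213.1 205.6 213.4] ang 84.31 len 70
[370.7 146.6 300.5 144.3] ang 82.16 len 67
[277.  135.6 275.9  81.8] ang 175.09 len 47
[299.4 164.6 374.4 165.6] ang 83.29 len 72
[296.1 144.4 295.6 116.9] ang 175.74 len 25
[264.4  68.2 195.6  66.5] ang 82.66 len 61
[325.6 209.2 369.4 210.1] ang 82.92 len 44
[354.4  71.3 321.9  71.4] ang 84.13 len 29
[343.1 115.7 386.9 116.1] ang 83.59 len 40
```

jog_arm(
  increments=[
    {"slide": [0, -30, 0], "rotation": [0, 0, 0]},
    {"slide": [0, -30, 0], "rotation": [0, 0, 0]},
    {"slide": [0, -30, 0], "rotation": [0, 0, 0]},
    {"slide": [0, -30, 0], "rotation": [0, 0, 0]},
    {"slide": [0, -30, 0], "rotation": [0, 0, 0]},
    {"slide": [0, -30, 0], "rotation": [0, 0, 0]},
    {"slide": [0, -30, 0], "rotation": [0, 0, 0]},
    {"slide": [0, -30, 0], "rotation": [0, 0, 0]},
    {"slide": [0, 0, 30], "rotation": [0, 0, 0]},
    {"slide": [0, 0, 20], "rotation": [0, 0, 0]},
    {"slide": [0, 0, 20], "rotation": [0, 0, 0]},
    {"slide": [0, 0, 20], "rotation": [0, 0, 0]},
    {"slide": [0, 0, 0], "rotation": [0, 0, 0]},
    {"slide": [0, 0, 0], "rotation": [0, 0, 0]},
  ],
)

```text
time: 36.05
tool_pos: [0.5014, 0.3298, 0.2066]
tool_rot: [-0.0, 0.999, -0.052, -0.002]
contact_force: [0.1, -0.4, 0.0]
gripper_width: 0.6
```

```bash
python3 - <<'E'
from kn import *
from plant import state,optics
st=state(); plan(st,[.5026,.3302,.117],krot(1.57))
f=optics.grab_frame("wrist"); save(f,"w24.pkl"); cv2.imwrite("pics/w24.png",f["frame"])
E
```

```text
t 36.05 pos [0.5014 0.3298 0.2066] slide cur [ 1.5 -0.5 89.5] slide after [ 1.2 -0.5 89.6] rotvec [-0.    0.2  -0.07] F [ 0.1 -0.4  0. ] w 0.6
```

View pics/w24.png

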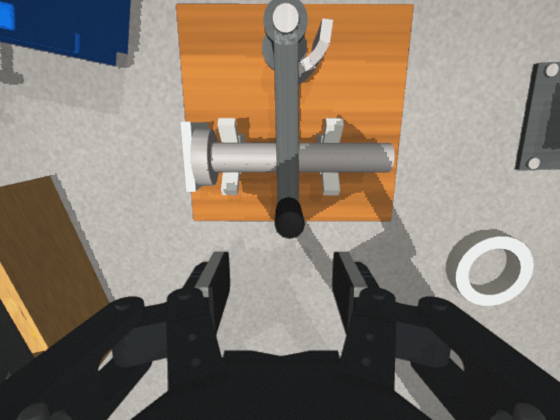

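jog_arm(
  increments=[
    {"slide": [1, 0, 20], "rotation": [0, 0, 0]},
    {"slide": [0, 0, 25], "rotation": [0, 0, 0]},
    {"slide": [0, 0, 25], "rotation": [0, 0, 0]},
    {"slide": [0, 0, 19], "rotation": [0, 0, 0]},
    {"slide": [0, 0, 0], "rotation": [0, 0, 0]},
    {"slide": [0, 0, 0], "rotation": [0, 0, 0]},
  ],
)

```text
time: 36.6
tool_pos: [0.5036, 0.3299, 0.1199]
tool_rot: [-0.001, 0.999, -0.052, -0.0]
contact_force: [-0.2, -0.4, -0.3]
gripper_width: 0.598
```

jog_arm(
  increments=[
    {"slide": [0, 0, 0], "rotation": [0, 0, 0]},
    {"slide": [0, 0, 0], "rotation": [0, 0, 0]},
    {"slide": [0, 0, 0], "rotation": [0, 0, 0]},
    {"slide": [0, 0, 0], "rotation": [0, 0, 0]},
  ],
  fingers=0.36,
)

```text
time: 36.93
tool_pos: [0.5042, 0.3301, 0.1207]
tool_rot: [-0.002, 0.999, -0.052, 0.001]
contact_force: [-0.4, 0.4, -0.6]
gripper_width: 0.361
```

jog_arm(
  increments=[
    {"slide": [0, -2, 0], "rotation": [0, 0, 0]},
    {"slide": [0, -2, 0], "rotation": [0, 0, 0]},
    {"slide": [0, 0, 0], "rotation": [0, 0, 0]},
    {"slide": [0, 0, 0], "rotation": [0, 0, 0]},
  ],
)

```text
time: 37.27
tool_pos: [0.5039, 0.3331, 0.1192]
tool_rot: [-0.0, 0.999, -0.052, -0.0]
contact_force: [-0.6, -5.3, 3.4]
gripper_width: 0.36
```

jog_arm(
  increments=[
    {"slide": [0, -2, 0], "rotation": [0, 0, 0]},
    {"slide": [0, -2, 0], "rotation": [0, 0, 0]},
    {"slide": [0, 0, 0], "rotation": [0, 0, 0]},
    {"slide": [0, 0, 0], "rotation": [0, 0, 0]},
  ],
)

```text
time: 37.6
tool_pos: [0.5039, 0.3356, 0.1189]
tool_rot: [0.002, 0.999, -0.052, -0.001]
contact_force: [-1.8, -8.9, 5.3]
gripper_width: 0.358
```

jog_arm(
  increments=[
    {"slide": [0, -2, 0], "rotation": [0, 0, 0]},
    {"slide": [0, -1, 0], "rotation": [0, 0, 0]},
    {"slide": [0, 0, 0], "rotation": [0, 0, 0]},
  ],
)

```text
time: 37.85
tool_pos: [0.5039, 0.3373, 0.1186]
tool_rot: [0.003, 0.999, -0.052, -0.002]
contact_force: [-2.8, -13.2, 5.8]
gripper_width: 0.358
```

jog_arm(
  increments=[
    {"slide": [0, 4, 0], "rotation": [0, 0, 0]},
    {"slide": [0, 6, 0], "rotation": [0, 0, 0]},
    {"slide": [0, 0, 0], "rotation": [0, 0, 0]},
    {"slide": [0, 0, 0], "rotation": [0, 0, 0]},
    {"slide": [0, 0, 0], "rotation": [0, 0, 0]},
  ],
  fingers=0.6,
)

```text
time: 38.27
tool_pos: [0.5034, 0.3311, 0.119]
tool_rot: [-0.001, 0.999, -0.052, -0.0]
contact_force: [-0.7, 0.1, 0.4]
gripper_width: 0.6
```

jog_arm(
  increments=[
    {"slide": [0, 0, -10], "rotation": [0, 0, 0]},
    {"slide": [0, 0, -20], "rotation": [0, 0, 0]},
    {"slide": [0, 0, -30], "rotation": [0, 0, 0]},
    {"slide": [0, 0, -30], "rotation": [0, 0, 0]},
    {"slide": [0, 0, 0], "rotation": [0, 0, 0]},
    {"slide": [0, 0, 0], "rotation": [0, 0, 0]},
  ],
)

```text
time: 38.77
tool_pos: [0.505, 0.3317, 0.2131]
tool_rot: [-0.003, 0.999, -0.052, 0.003]
contact_force: [0.7, 0.2, -1.2]
gripper_width: 0.601
```

```bash
python3 - <<'E'
from kn import *
from plant import state,optics
st=state(); plan(st,[.5026,.3302,.117],krot(1.57))
f=optics.grab_frame("wrist"); save(f,"w25.pkl"); cv2.imwrite("pics/w25.png",f["frame"])
for n,sh in (("w24",0),("w25",0)):
    f=load(n+".pkl"); g=cv2.cvtColor(f["frame"],cv2.COLOR_BGR2GRAY)[0:235,170:420]
    l=cv2.createLineSegmentDetector(cv2.LSD_REFINE_ADV).detect(g)[0][:,0]+[170,0,170,0]
    print(n)
    for x in l:
        if np.hypot(x[2]-x[0],x[3]-x[1])<35: continue
        A=onz(f,x[:2],.097);d=onz(f,x[2:],.097)-A; print(x.round(0),round(np.degrees(np.arctan2(d[1],d[0]))%180,2),end="; ")
    print()
E
```

```text
t 38.77 pos [0.505  0.3317 0.2131] slide cur [-2.7  2.2 96.1] slide after [-2.3  1.7 96.1] rotvec [-0.32 -0.27 -0.1 ] F [ 0.7  0.2 -1.2] w 0.601
w24
[207. 169. 207. 129.] 169.13; [407.  70. 391. 219.] 173.87; [298. 146. 299. 198.] 175.05; [300.  98. 300. 136.] 175.83; [276. 145. 212. 145.] 84.84; [214. 166. 273. 168.] 82.01; [414.   4. 407.  68.] 174.17; [179.  57. 175.   4.] 173.93; [180. 123. 186. 191.] 173.83; [178.   2. 266.   3.] 83.42; [304.   3. 412.   3.] 84.1; [263. 222. 194. 221.] 83.31; [378. 221. 316. 221.] 83.83; [275. 134. 273.  72.] 175.18; [378. 145. 308. 143.] 82.58; [297. 143. 297.  73.] 174.98; [349. 170. 388. 169.] 86.02; [244.  55. 181.  55.] 84.0; [273. 154. 214. 154.] 83.58; [329. 217. 374. 217.] 83.81; [353. 111. 401. 111.] 83.84; 
w25
[201. 194. 195. 156.] 178.56; [212. 173. 213. 138.] 170.2; [301. 151. 301. 203.] 175.23; [379. 224. 311. 223.] 83.46; [219. 170. 277. 172.] 82.18; [279. 149. 217. 150.] 84.77; [413.  14. 394. 198.] 173.94; [190. 126. 181.  14.] 173.85; [186. 128. 192. 194.] 173.93; [274. 223. 198. 223.] 84.52; [306.  12. 412.  11.] 84.4; [183.  12. 272.  12.] 83.98; [381. 150. 308. 148.] 82.76; [278. 139. 277.  79.] 175.02; [249.  62. 187.  62.] 84.3; [276. 159. 221. 158.] 83.49; [319. 220. 377. 220.] 84.15;
```

View pics/w25.png

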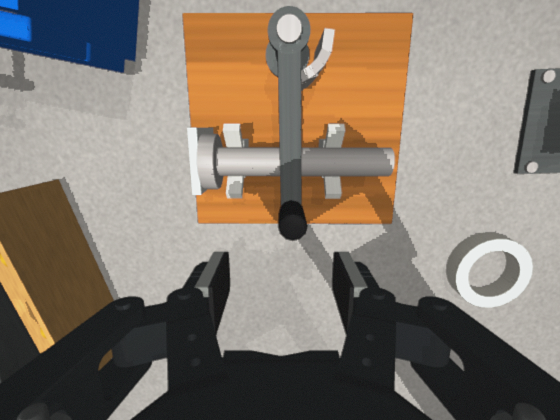

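jog_arm(
  increments=[
    {"slide": [0, 0, -30], "rotation": [0, 0, 0]},
    {"slide": [0, 30, 0], "rotation": [0, 0, 0]},
    {"slide": [0, 35, 0], "rotation": [0, 0, 0]},
    {"slide": [0, 35, 0], "rotation": [0, 0, 0]},
    {"slide": [0, 35, 0], "rotation": [0, 0, 0]},
    {"slide": [0, 35, 0], "rotation": [0, 0, 0]},
    {"slide": [0, 30, 0], "rotation": [0, 0, 0]},
    {"slide": [0, 0, 0], "rotation": [0, 0, 0]},
    {"slide": [0, 0, 0], "rotation": [0, 0, 0]},
  ],
)

```text
time: 39.57
tool_pos: [0.482, 0.1305, 0.2372]
tool_rot: [-0.001, 0.999, -0.053, -0.001]
contact_force: [0.5, 0.4, 0.3]
gripper_width: 0.604
```

```bash
python3 - <<'E'
from kn import *
from plant import state,optics,manip
f=optics.grab_frame("side"); cv2.imwrite("pics/final.png",f["frame"])
print(state()["time"],state()["contact_force"]); manip.job_done()
E
```

```text
39.6167 [-0.00028047  0.06464641 -0.26911206]
the job is handed in; nothing more can be done
```

View pics/final.png

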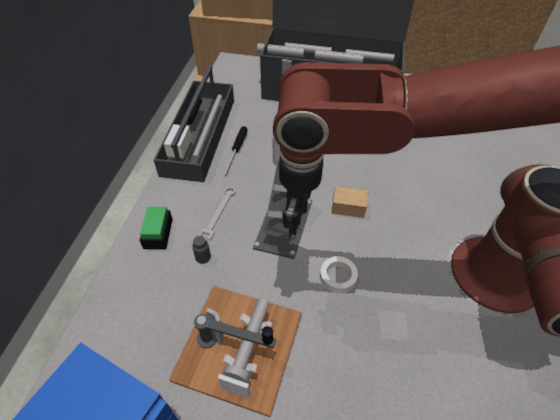

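I did every step in the order asked and handed the job in at about 39.6 s; no verdict comes back. The long pin was parked on the angled block with its collar on the ledge and let go. I then took it again by the side of its shank and laid it level in the rack, with its collar in the gap. Finally I swung the keeper across it by the knob.

**Last pictures and forces:**
- The last side picture shows the pin in both V rests, its collar between the first rest and the cheek (around pixel 233, 378). The keeper lies across the pin, with its knob near (268, 335).
- The bystanders that show in that picture stand where they were. The spray can and the short pin are hidden behind the arm there, so I did not check them at the end.
- The gripper was clear, with contact force near zero.

**Keeper in the notch:**
- **Height:** the knob came out about 5.6 mm lower than at the start; I expected about 6 mm for the low notch.
- **End stop:** I pushed it a second time with about 13 N and it met resistance at the same place. The arm's angle did not change, so I take this as the end stop.

**Checks that disagreed:**
- One estimate from the wrist and side cameras, using the networks, put the knob about 13 mm higher than the low notch. The hand-read side and top pictures and the force did not bear this out.
- The arm measured about 1° short of square to the pin, which is roughly the measuring error.

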